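# Weigh an engine valve on the workshop scale

### The arm

A 7-joint arm with a two-finger parallel gripper is mounted at the origin on the work surface. World frame = base frame: x ahead of the robot, y to its left, z up, the work surface at z = 0. Lengths are in m, angles in rad, forces in N, time in s.
With the tool pointing down it reaches from about 0.4 to 0.85 m from the base axis. Payload 10.4 kg.
Tool frame: the origin (TCP) lies between the finger pads; the fingertips stand 22 mm ahead of it and the grasp point (between the pads) lies 3 mm ahead of it; z points along the fingers, y is the direction in which the jaws open and shut (so a half turn about z gives the same grasp; the last joint's range is limited). The gripper opens to 87 mm and grips with 3 to 60 N. Pads are 19 mm wide; open, the fingers measure 117 mm over their backs; the gripper's body (75 mm by 190 mm) begins 51 mm behind the grasp point.
Start: joints at [1.092, 0.332, -0.065, 1.46, 0.022, 1.35, -0.088], TCP at [0.275, -0.561, 0.208] pointing down, gripper open.
Joint ranges: [-2.6, 2.6], [-0.5, 2.12], [-1.47, 1.34], [0.16, 2.42], [-1.27, 4.41], [0.06, 2.06], [-2.6, 2.6]. Speed limits (rad/s): [2.22, 2.22, 2.79, 2.79, 3.14, 3.14, 3.14].

### API

Orientations are given as [roll, pitch, yaw] about the fixed x, y, z axes, in that order (R = Rz(yaw) Ry(pitch) Rx(roll)).
In Python, from plant import manip, read_camera, camera_params gives the robot as it stands.
- The arm moves only by the shell command python3 -m jog 'ROWS' [FORCE]. ROWS is JSON, a list that holds one entry, the list of rows, each a list of 5 numbers: the closure in counts, from 0 (fully open) to 255 (shut), then the shift along the world's x, y, z in cm, then the turn about the world's z in rad. A call has exactly 10 rows; each row is the pose to reach, as a shift and turn from the pose measured when the call began; what a row does not reach only later rows make up. A row lasts 1/8 s, in which the tool goes at most 62.5 mm and 10.7 degrees, less where a joint would pass 70% of its speed; a pose out of reach is approached as far as the arm can. A call with a gripper value outside its range is refused whole. The fingers move at their own pace and stop on an object; FORCE is the grip in N (left out, the last holds). Time passes only in rows, so rows that repeat a pose let the fingers close, or fill a call up. It gives the time, the measured TCP pose, the force and the opening at its end, in the units of the state.
- manip.get_state(): the state, without advancing time (a new reading comes with each control period).
- read_camera(name): name is "scene" or "side" or "wrist"; returns the picture (384x512x3 uint8, red, green, blue); there is no depth.
- camera_params(name): a dict with "fx", "fy", "cx", "cy" (pixels), "R" (3x3) and "t" (3): a world point X has camera coordinates R X + t; the wrist camera has in their place "T_tool_cam" (4x4, takes a point from camera to tool coordinates, whose origin is the TCP and whose axes are the flange's). Camera axes: x right, y down, z forward; pixel columns grow to the right and rows downward; lengths in m; the calibration is good to about 2 mm. A picture is of the moment at which its call begins: read the wrist's pose just before it. camera_params takes no time and is no camera call.
- manip.finish_job(): hands the job in, once; it reports no verdict.
The state is a dict: "time_s": time; "joint_pos": joint angles; "qd": joint speeds; "effort": joint torques, N m; "tcp_pos": TCP position; "eef_rot": TCP orientation; "contact_force": force on the tool from outside, world axes, zero at the start; "wrist_torque": the same for the moment, N m; "gripper_width": finger opening in m.
Only numpy, scipy, OpenCV 4.12 (cv2) and the standard library are available. Lean on these libraries where they do the work, as an engineer would, in place of code of your own. Each camera call takes 0.05 s, during which the arm holds its last target.

### The job

Weigh the big-headed engine valve: switch the bench scale on with its left key (as you see it from the robot), set it to zero with the middle key, then draw the valve with the widest head up out of the crowded wooden block, lower it gently so that it hangs upright by its head, stem down, between the two prongs of the scale's fork, let go of it, and record the weight with the right key. Press one key at a time, in that order: the left and middle keys only before the valve hangs there and the right key only once it does, and leave all the other tools and parts where they are.

Things in the scene. Friction and masses are not known exactly. Their poses are not given: they have to be found in the camera images.
- valve_big: the engine valve to weigh: bare steel, 130 mm long, 170 g, stem 10 mm in diameter, standing stem down in a well, its flat round head on top. Head 48 mm in diameter (the widest), its rim a 6 mm tall cylinder at the very top; beneath, it tapers: 24 mm in diameter 10 mm below the top, 20 at 12, 10 (stem) at 17. Origin at the centre of the stem's foot, z along the stem to the head.
- valve_top (a point): centre of the flat top of the big valve's head, 130 mm from the stem's foot
- rack: drilled wooden block, fixed, 110 (x) x 175 (y) x 70 mm high, with six square wells 17 mm wide and 60 mm deep (floor 10 mm above the bench) at x = -30, 30 mm and y = -60, 0, 60 mm. Origin under its centre. Which item stands in which well varies.
- valve_small: bystander like the valve to weigh, 130 mm long, but its head is only 30 mm in diameter; stands in a well of the block; origin at the centre of its foot, z up along its length; leave it
- screwdriver: bystander, 155 mm long, handle 25 mm in diameter on top from 75 mm up; stands in a well of the block; origin at the centre of its foot, z up along its length; leave it
- extension: bystander, steel socket extension bar 147 mm long, 12 mm in diameter, collar 19 mm in diameter near the top; stands in a well of the block; origin at the centre of its foot, z up along its length; leave it
- brush: bystander, parts brush 150 mm long, 12 mm handle below, 21 mm head on top from 85 mm up; stands in a well of the block; origin at the centre of its foot, z up along its length; leave it
- punch: bystander, plain dark steel rod 105 mm long, 12 mm in diameter; stands in a well of the block; origin at the centre of its foot, z up along its length; leave it
- scale: grey bench scale, fixed, 230 (x) x 200 (y) x 50 mm high; origin under its centre, x from the keys to the back, y to the left seen from the keys. Steel pan, top 60 mm up, x = -30 to 110 mm; on it a post 18 mm in diameter at x = 88 mm carries a level fork. The three keys lie in a row at x = -85 mm and face the robot, more or less.
- rest (a point): mid slot of the fork, level with the prongs' upper face (200 mm above the bench), at x = 35, y = 0 mm of the scale, axes as the scale. Two prongs 8 mm wide, 6 thick, 20 mm slot between (36 overall), run along x from -31 mm (open end, towards the keys) to +43 mm (closed by a level 20 mm bridge). A valve hung here has its head's top 12 mm above the prongs, its foot 22 mm above the pan.
- key_left (a joint): travel of the left key (switches on): 0 up, 0.006 m fully pressed (4 N spring); counts as pressed beyond 0.004
- key_middle (a joint): travel of the middle key (sets zero), same values
- key_right (a joint): travel of the right key (records), same values
- key_left_top (a point): centre of the top of the left key, a round push button 28 mm in diameter, pressed straight down; left as seen from the robot, 55 mm from the middle key
- key_middle_top (a point): centre of the top of the middle key, same size
- key_right_top (a point): centre of the top of the right key, same size
- carburettor: bystander, aluminium carburettor about 85 x 65 x 94 mm high, loose on the bench; origin under its centre
- spray_can: bystander, upright spray can 52 mm in diameter, 150 mm high, loose; origin under its centre
- wrench: bystander, steel wrench 170 mm long lying flat on the bench, along its x
Mind the look-alikes: they are no part of the job. Leave any orange or turquoise look-alike of the valve_big alone.

How it is judged:
On the way, in this order (a step that is already met when the one before it is completed fails the run):
1. the left key is pressed (value of joint key_left above 0.004 m), for 0.05 s.
2. then the middle key is pressed (value of joint key_middle above 0.004 m and value of joint key_left below 0.002 m), for 0.05 s.
3. then the big valve hangs by its head in the fork, let go and at rest (x of valve_top in the frame of rest between -0.028 and 0.04 m and y of valve_top in the frame of rest between -0.008 and 0.008 m and z of valve_top in the frame of rest between 0.006 and 0.02 m and angle between valve_big's own z axis and vertical below 0.15 rad and contact force between the fingers and valve_big below 0.1 N and linear speed of valve_big below 0.03 m/s), for 0.3 s.
4. then the right key is pressed while the valve hangs there (value of joint key_right above 0.004 m and x of valve_top in the frame of rest between -0.028 and 0.04 m and y of valve_top in the frame of rest between -0.008 and 0.008 m and z of valve_top in the frame of rest between 0.006 and 0.02 m and angle between valve_big's own z axis and vertical below 0.15 rad), for 0.05 s.
At the end, for the whole second after the job is handed in: The big valve hangs stem down in the fork, free and at rest, -28 to +40 mm from the rest point along the slot, within 8 mm across, head top 6 to 20 mm above the prongs, tilt under 0.15 rad; all keys up (under 2 mm down); every other loose item within 30 mm of its start (all of step 3 and value of joint each of key_left, key_middle, key_right below 0.002 m and distance of each of valve_small, screwdriver, extension, brush, punch, carburettor, spray_can, wrench from where it was at the start of the episode below 0.03 m); the robot touches nothing.
It fails at once if any other item of the block or the bench is moved more than 30 mm (distance of any of valve_small, screwdriver, extension, brush, punch, carburettor, spray_can, wrench from where it was at the start of the episode above 0.03 m).
It fails at once if two keys are down at once (value of joint each of key_left, key_middle above 0.003 m or value of joint each of key_middle, key_right above 0.003 m or value of joint each of key_left, key_right above 0.003 m).
It fails at once if the right key is pressed while the valve is not hanging in the fork (value of joint key_right above 0.003 m and not (x of valve_top in the frame of rest between -0.028 and 0.04 m and y of valve_top in the frame of rest between -0.008 and 0.008 m and z of valve_top in the frame of rest between 0.006 and 0.02 m and angle between valve_big's own z axis and vertical below 0.15 rad)).
It fails at once if the left or the middle key is pressed while the valve hangs in the fork (value of joint any of key_left, key_middle above 0.003 m and x of valve_top in the frame of rest between -0.028 and 0.04 m and y of valve_top in the frame of rest between -0.008 and 0.008 m and z of valve_top in the frame of rest between 0.006 and 0.02 m and angle between valve_big's own z axis and vertical below 0.15 rad).
It fails at once if the valve is dropped or slammed on to the scale (more than 60 N) (contact force between valve_big and scale above 60 N).
It also fails if it takes over 64 s, if anything falls off the work surface, if the arm or the gripper's body presses on something with over 40 N, if the wrist force passes 120 N, or if a joint passes its speed limit or range.

## Working session

There is one attempt and no reset: what is moved stays moved. The work goes in short steps, Python scripts to look and compute and a shell command to move; the robot and the scene stay as the last step left them, time stands still between calls to the robot, and variables do not carry over. Pictures are saved under pics/ and viewed, and the job is handed in when it is done.

```bash
mkdir -p pics; ls
python3 - <<'E'
from plant import manip, read_camera, camera_params
import cv2
s=manip.get_state(); print(s)
for n in ["scene","side","wrist"]:
    im=read_camera(n); cv2.imwrite(f"pics/{n}0.png",im[:,:,::-1]); p=camera_params(n); print(n,p)
E
```

```text
pics
{'time_s': 0.0, 'joint_pos': array([ 1.09240249,  0.33284355, -0.0647284 ,  1.46094019,  0.0215815 ,
        1.3498966 , -0.08852469]), 'qd': array([-0.00033361, -0.00090078,  0.00048538, -0.00068487, -0.00020054,
        0.00120742,  0.00110795]), 'effort': array([-3.82087173e-04, -6.23251820e+01,  2.43303704e-02, -3.89907646e+01,
       -6.12981780e-02,  3.95247561e-02,  1.64611438e-04]), 'tcp_pos': array([ 0.27494564, -0.56082208,  0.20737224]), 'eef_rot': array([-3.14020019e+00,  3.80263587e-05,  4.55812918e-01]), 'contact_force': array([ 0.07559339, -0.209416  ,  0.96397792]), 'wrist_torque': array([-0.00383073,  0.00884011, -0.01757758]), 'gripper_width': 0.08704058443525305}
scene {'fx': 353.2504116487516, 'fy': 353.2504116487516, 'cx': 251.04094003811542, 'cy': 185.27381997970704, 'R': array([[ 0.35029537,  0.93652815, -0.01442825],
       [ 0.69603808, -0.27058947, -0.66506566],
       [-0.62675684,  0.22292681, -0.7466455 ]]), 't': array([-0.18035345, -0.24876822,  1.30191132])}
side {'fx': 486.20717424201183, 'fy': 486.20717424201183, 'cx': 262.48396800528286, 'cy': 193.13386596547784, 'R': array([[-0.93672185, -0.34974738, -0.01513097],
       [-0.17506108,  0.50541665, -0.84493055],
       [ 0.30315969, -0.78881606, -0.53466197]]), 't': array([0.46229124, 0.20734871, 1.10391429])}
wrist {'fx': 288.9445292249897, 'fy': 288.9445292249897, 'cx': 254.01289511964535, 'cy': 188.88960631655902, 'T_tool_cam': array([[ 1.19246137e-03, -9.59993911e-01, -2.80018338e-01,
         7.66194041e-02],
       [ 9.99999287e-01,  1.12748900e-03,  3.93109799e-04,
         2.21971844e-04],
       [-6.16654189e-05, -2.80018607e-01,  9.59994571e-01,
        -1.77232781e-01],
       [ 0.00000000e+00,  0.00000000e+00,  0.00000000e+00,
         1.00000000e+00]])}
```

View pics/scene0.png

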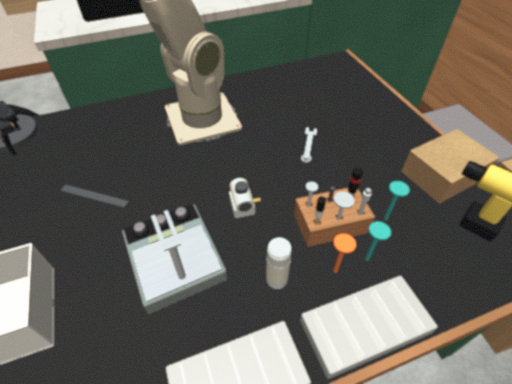

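View pics/side0.png

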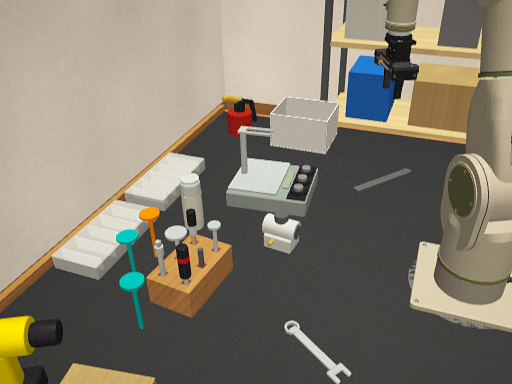

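View pics/wrist0.png

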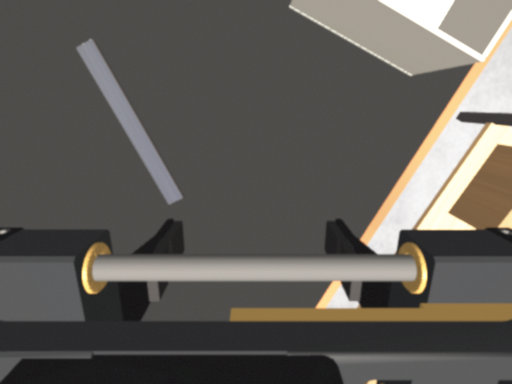

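The scene view shows two bare steel heads in the block, at (344,200) wide and (312,187) small. The same two are in the side view at (176,234) and (214,225). The orange valve and the two turquoise ones, at scene (344,243), (379,231) and (399,189), are look-alikes. I'll enlarge to confirm.

Run:
```python
import cv2
a=cv2.imread("pics/scene0.png");b=cv2.imread("pics/side0.png")
def c(im,x,y,w,h,k,n): cv2.imwrite(f"pics/{n}.png",cv2.resize(im[y:y+h,x:x+w],None,fx=k,fy=k,interpolation=cv2.INTER_CUBIC))
c(a,280,160,130,100,6,"c1"); c(b,130,200,130,100,6,"c2"); c(a,115,195,130,100,6,"c3"); c(b,220,115,110,100,6,"c4")
```

```text
(no output)
```

View pics/c1.png

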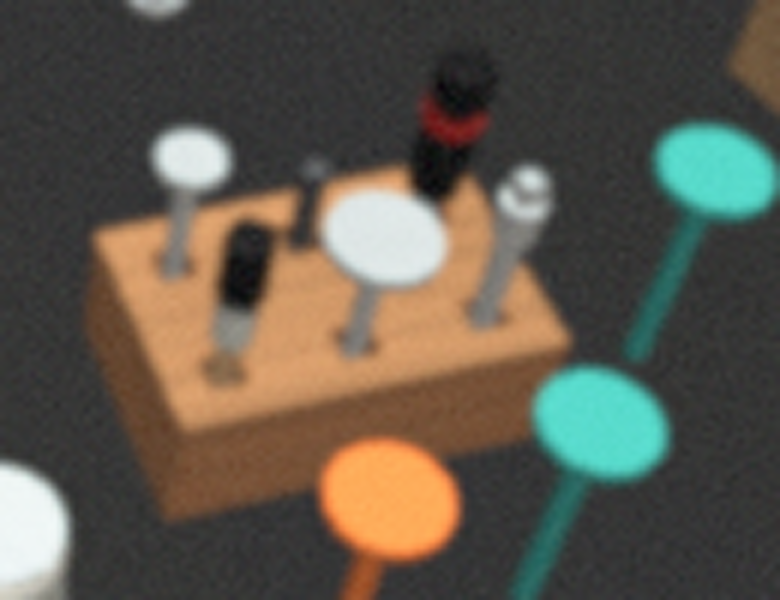

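View pics/c2.png

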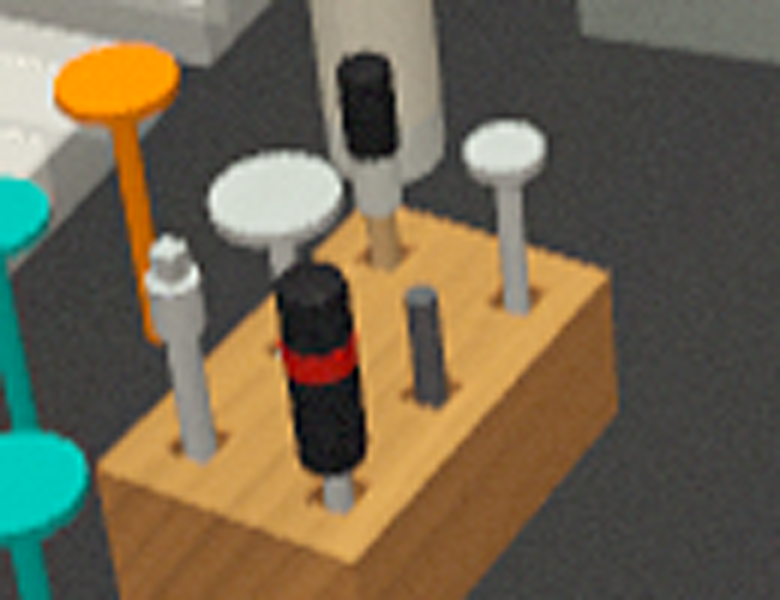

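View pics/c3.png

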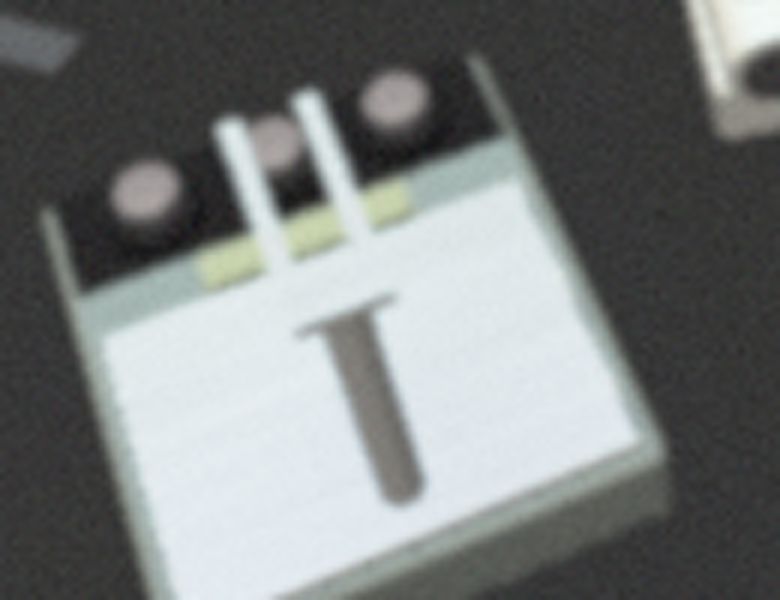

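View pics/c4.png

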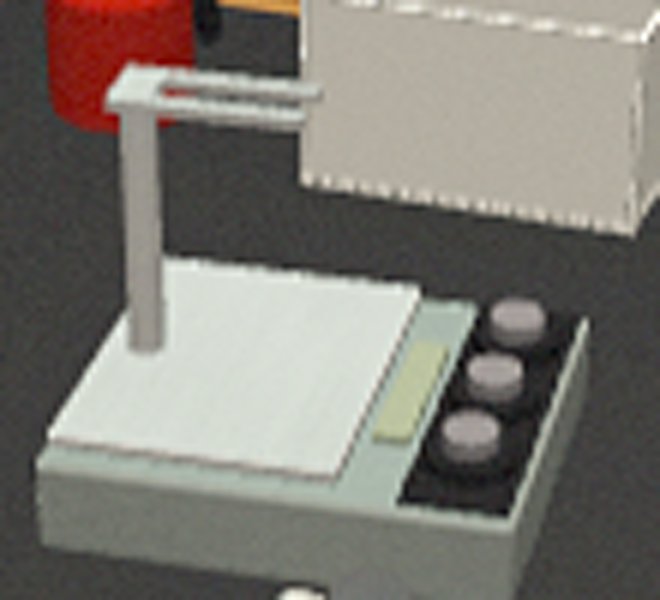

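The enlarged crops confirm it. The wide bare steel head at scene (344,200), side (176,232) is valve_big, clearly wider than the small one at scene (312,187). It stands in the middle well of the far row. The robot's left is scene-right, so the left key is at scene (181,211), side (298,188). Next I triangulate.

```bash
cat > h.py <<'E'
import numpy as np, cv2
from scipy.spatial.transform import Rotation as Ro
from plant import manip, read_camera, camera_params
def P(n):
    p=camera_params(n); K=np.array([[p['fx'],0,p['cx']],[0,p['fy'],p['cy']],[0,0,1.]]); return K@np.c_[p['R'],p['t']]
def Pw(pos,rot):
    p=camera_params('wrist'); K=np.array([[p['fx'],0,p['cx']],[0,p['fy'],p['cy']],[0,0,1.]])
    T=np.eye(4);T[:3,:3]=Ro.from_euler('xyz',rot).as_matrix();T[:3,3]=pos
    return K@np.linalg.inv(T@p['T_tool_cam'])[:3]
def tri(*ob):
    A=np.vstack([[u*M[2]-M[0],v*M[2]-M[1]] for M,u,v in ob]); X=np.linalg.svd(A)[2][3]; X=X[:3]/X[3]
    e=[np.round(proj(M,X)-[u,v],1) for M,u,v in ob]; return X,e
def proj(M,X): q=M@np.r_[X,1]; return q[:2]/q[2]
def onz(M,u,v,z):
    A=np.array([u*M[2]-M[0],v*M[2]-M[1]]); return np.r_[np.linalg.solve(A[:,:2],-(A[:,2]*z+A[:,3])),z]
def snap(n,f,crop=None,k=1):
    s=manip.get_state(); im=read_camera(n)[:,:,::-1]; cv2.imwrite(f"pics/{f}_raw.png",im)
    if crop: x,y,w,h=crop; im=im[y:y+h,x:x+w]
    im=cv2.resize(im,None,fx=k,fy=k,interpolation=cv2.INTER_CUBIC); cv2.imwrite(f"pics/{f}.png",im)
    print(f,s['tcp_pos'].tolist(),s['eef_rot'].tolist(),s['time_s'])
E
python3 - <<'E'
from h import *
S,D=P('scene'),P('side')
A=lambda x,y:(S,280+x/6-.4,160+y/6-.4); A3=lambda x,y:(S,115+x/6-.4,195+y/6-.4)
B=lambda x,y:(D,130+x/6-.4,200+y/6-.4); B4=lambda x,y:(D,220+x/6-.4,115+y/6-.4)
for n,a,b in [('valve',A(385,238),B(276,194)),('small',A(192,158),B(504,150)),('punch',A(315,165),B(421,296)),('ext',A(528,180),B(168,250)),('brush',A(250,232),B(366,65)),('scrd',A(468,68),B(318,285)),
 ('rack c -y+x?',A(187,432),B(385,205)),('rack +y-x',A(572,340),B(100,465)),('kL',A3(395,98),B4(470,430)),('kM',A3(272,143),B4(495,372)),('kR',A3(147,188),B4(517,318)),
 ('prong+y',A3(307,95),B4(305,118)),('prong-y',A3(230,125),B4(318,95))]:
    X,e=tri(a,b); print(n,X.round(4),e)
print(camera_params('scene')['R'].T@-camera_params('scene')['t'],camera_params('side')['R'].T@-camera_params('side')['t'])
E
```

```text
valve [0.6174 0.2031 0.139 ] [array([-0.3, -0.1]), array([-0.2,  0.1])]
small [0.5508 0.1507 0.1388] [array([-0.1, -0.1]), array([-0.1,  0. ])]
punch [0.5563 0.2111 0.1146] [array([0.3, 0.1]), array([ 0.2, -0.1])]
ext [0.6236 0.2626 0.1559] [array([0.1, 0.1]), array([ 0.1, -0. ])]
brush [0.6094 0.1438 0.1592] [array([-0.1, -0. ]), array([-0.,  0.])]
scrd [0.5628 0.269  0.1611] [array([-0.7, -0.4]), array([-0.5,  0.2])]
rack c -y+x? [0.6287 0.1138 0.0667] [array([-1.5, -0.9]), array([-0.9,  0.3])]
rack +y-x [0.6502 0.2879 0.0709] [array([-0.6, -0.3]), array([-0.4,  0.1])]
kL [ 0.453  -0.1739  0.0699] [array([-0.1, -0.1]), array([-0.,  0.])]
kM [ 0.4574 -0.2289  0.0694] [array([-0.1, -0.1]), array([-0.,  0.])]
kR [ 0.4621 -0.2829  0.0693] [array([0., 0.]), array([ 0., -0.])]
prong+y [ 0.5446 -0.2063  0.1987] [array([-0.3, -0.3]), array([-0.1,  0.1])]
prong-y [ 0.5479 -0.2344  0.1975] [array([-0., -0.]), array([-0.,  0.])]
[ 1.05231096 -0.18863891  0.80401684] [0.13467468 0.92767298 0.77241116]
```

Triangulation residuals are under 1.5 px, and the heights match the text: head top 0.139, keys 0.070, prongs 0.198. The scale yaw is about +0.08, the rack yaw about -0.11, and rest is about (0.577,-0.219,0.200). I'll go above the left key with the gripper shut and its body's long side along y, which keeps it clear of the fork.

```bash
python3 -m jog '[[[255,2.5,5.5,0,-0.05],[255,5,11,0,-0.1],[255,7.5,16.6,0,-0.16],[255,10,22,0,-0.21],[255,12.5,27.7,0,-0.27],[255,15,33.2,0,-0.32],[255,17.4,38.7,-2,-0.37],[255,17.4,38.7,-5,-0.37],[255,17.4,38.7,-8.5,-0.37],[255,17.4,38.7,-8.5,-0.37]]]' 20
python3 - <<'E'
from h import *
snap('wrist','w1',None,1.5); snap('side','s1',(200,90,140,110),5)
E
```

```text
time_s: 1.4
tcp_pos: [0.4472, -0.1733, 0.1205]
eef_rot: [-3.138, 0.004, 0.086]
contact_force: [0.2, -0.3, 0.3]
gripper_width: 0.0016
w1 [0.44717904862797275, -0.17325424092206787, 0.1205219402047482] [-3.1382239696368712, 0.0043490790787525935, 0.08608523516546152] 1.4
s1 [0.4483920702341463, -0.17374009228742415, 0.1223297251095819] [-3.1394848243040765, 0.0017167877035009216, 0.0857835719513953] 1.45
```

View pics/w1.png

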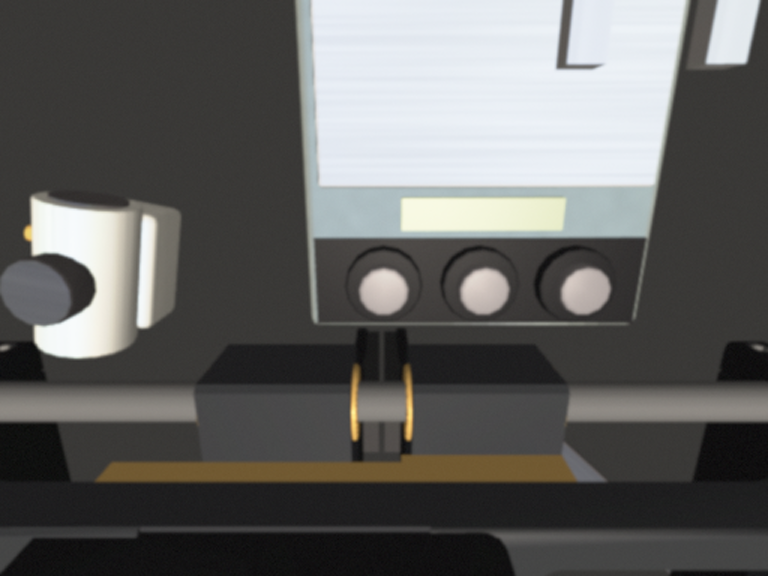

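View pics/s1.png

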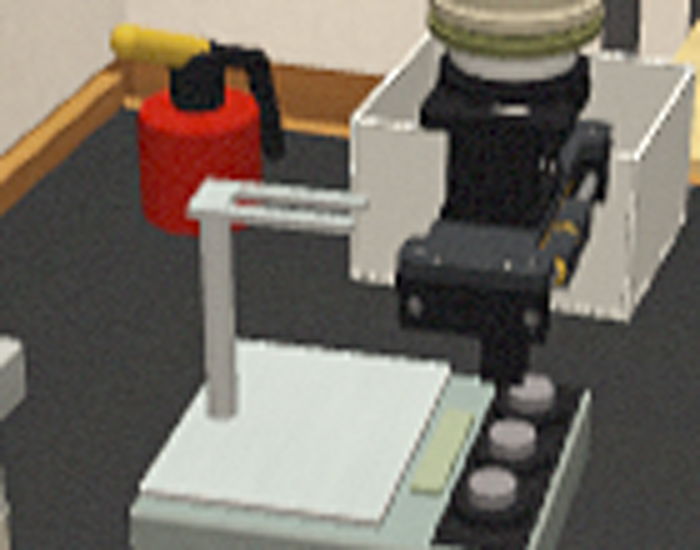

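The wrist view shows the three keys at raw (256,193), (323,194) and (391,194), with the fingers in line with the left one. I'll check this numerically.

Run:
```python
from h import *
M=Pw([0.4477,-0.1735,0.1213],[-3.139,0.003,0.086])
for u,v in [(384,291),(485,291),(586,290)]: print(onz(M,u/1.5-.2,v/1.5-.2,.0695))
for X in [(.448,-.174,.0995),(.448,-.174,.07)]: print((proj(P('side'),np.array(X))-[200,90])*5, )
for z in (0,.094):
  print('carb',onz(M,80/1.5,275/1.5,z))
```

```text
[ 0.45335382 -0.17475921  0.0695    ]
[ 0.45826102 -0.23037436  0.0695    ]
[ 0.46373143 -0.28579111  0.0695    ]
[499.7178169  436.53445112]
[498.32255256 482.70105724]
carb [0.42430386 0.04038384 0.        ]
carb [ 0.45595085 -0.02516653  0.094     ]
```

Run:
```python
from h import *
M=Pw([0.4477,-0.1735,0.1213],[-3.139,0.003,0.086])
R=Ro.from_euler('xyz',[-3.139,0.003,0.086]).as_matrix()
for d in (-.05,0,.022): X=np.array([.4477,-.1735,.1213])+R@[0,0,d]; print(d,proj(M,X)*1.5,(proj(P('side'),X)-[200,90])*5)
im=cv2.imread('pics/s1_raw.png')[140:200,270:330]; im=cv2.convertScaleAbs(im,alpha=2.5,beta=20); cv2.imwrite('pics/s1b.png',cv2.resize(im,None,fx=10,fy=10,interpolation=cv2.INTER_CUBIC))
```

```text
-0.05 [379.80874557 398.07954376] [503.30121672 319.79609503]
0 [380.11504721 337.6708225 ] [501.03687133 402.22850335]
0.022 [380.20603306 319.7266212 ] [500.06938931 437.44922247]
```

View pics/s1b.png

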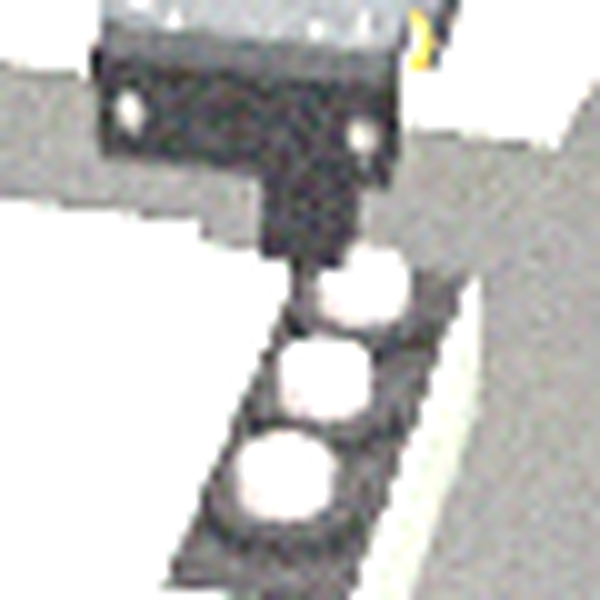

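The measured tip looks shorter than expected. I'll check against the first pictures, with the gripper open.

Run:
```python
from h import *
pos=np.array([0.27494564,-0.56082208,0.20737224]);rot=[-3.1402,0,.4558]
R=Ro.from_euler('xyz',rot).as_matrix();M=Pw(pos,rot);D=P('side')
for y in(-.0435,.0435):
  for x in (-.0095,.0095):
   for d in (0,.022): X=pos+R@[x,y,d]; print(x,y,d,proj(M,X).round(),proj(D,X).round(1))
im=cv2.imread('pics/side0.png')[20:110,360:430]; im=cv2.convertScaleAbs(im,alpha=1.8,beta=20); cv2.imwrite('pics/o1.png',cv2.resize(im,None,fx=6,fy=6,interpolation=cv2.INTER_CUBIC))
im=cv2.imread('pics/wrist0.png')[200:320,100:400]; im=cv2.convertScaleAbs(im,alpha=2.,beta=20); cv2.imwrite('pics/o2.png',cv2.resize(im,None,fx=2.5,fy=2.5,interpolation=cv2.INTER_CUBIC))
im=cv2.imread('pics/w1_raw.png')[180:330,130:380]; im=cv2.convertScaleAbs(im,alpha=2.5,beta=20); cv2.imwrite('pics/o3.png',cv2.resize(im,None,fx=3,fy=3,interpolation=cv2.INTER_CUBIC))
```

```text
-0.0095 -0.0435 0 [189. 238.] [397.4 102.3]
-0.0095 -0.0435 0.022 [195. 225.] [396.5 109.1]
0.0095 -0.0435 0 [187. 212.] [391.3 102.6]
0.0095 -0.0435 0.022 [194. 201.] [390.4 109.4]
-0.0095 0.0435 0 [318. 238.] [388.4  92.2]
-0.0095 0.0435 0.022 [312. 225.] [387.5  98.7]
0.0095 0.0435 0 [320. 212.] [382.6  92.5]
0.0095 0.0435 0.022 [313. 201.] [381.8  99. ]
```

View pics/o1.png

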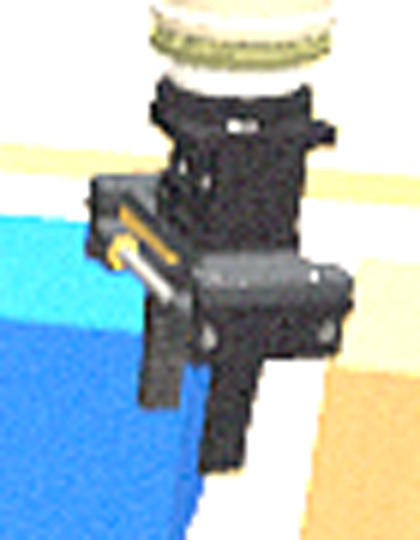

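View pics/o2.png

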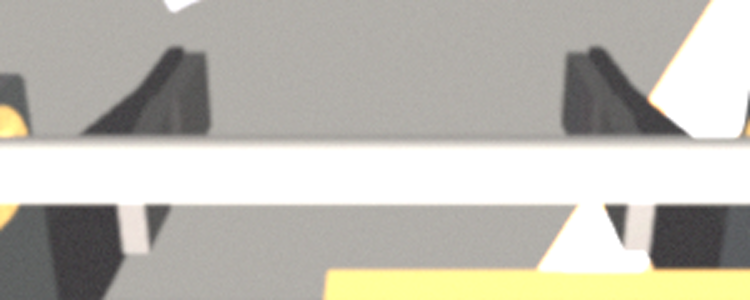

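View pics/o3.png

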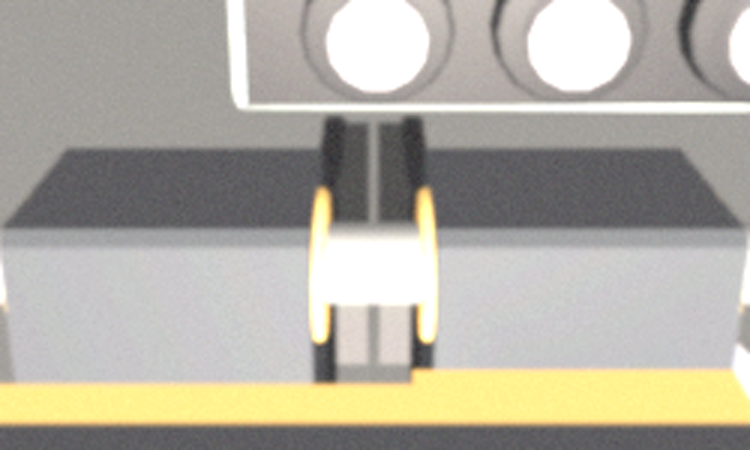

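Both cameras, with the gripper open and shut, show the visible fingertips about 13 mm behind the TCP rather than 22 mm ahead of it. I'll find the real tip by touch, descending slowly on the left key.

```bash
python3 -m jog '[[[255,0.2,0,-1.0,0],[255,0.2,0,-2.0,0],[255,0.2,0,-2.6,0],[255,0.2,0,-2.8,0],[255,0.2,0,-3.0,0],[255,0.2,0,-3.2,0],[255,0.2,0,-3.4,0],[255,0.2,0,-3.5,0],[255,0.2,0,-3.5,0],[255,0.2,0,-3.5,0]]]'
python3 - <<'E'
from h import *
snap('side','s2',(270,140,60,60),10); s=manip.get_state(); print(s['contact_force'],s['tcp_pos'])
E
```

```text
time_s: 2.75
tcp_pos: [0.4513, -0.1741, 0.0885]
eef_rot: [-3.141, -0.0, 0.086]
contact_force: [0.3, -0.4, -0.3]
gripper_width: 0.0009
s2 [0.4512908064086745, -0.17410882118240215, 0.08851120603941823] [-3.140602261429862, -0.0004091415989138092, 0.08557573978497501] 2.75
[-0.51959571  0.11441775 -0.12418938] [ 0.45130061 -0.17409003  0.08851556]
```

View pics/s2.png

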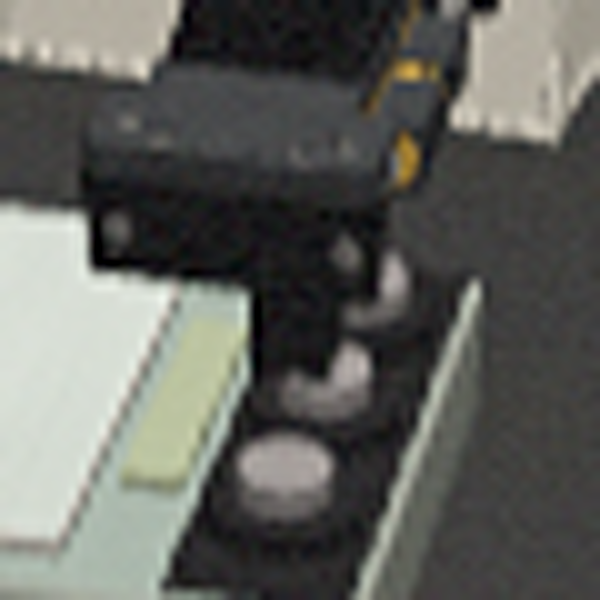

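No contact yet at TCP z 0.0885, so the tip really is higher. Continuing down slowly.

```bash
python3 -m jog '[[[255,0,0,-0.8,0],[255,0,0,-1.6,0],[255,0,0,-2.2,0],[255,0,0,-2.5,0],[255,0,0,-2.7,0],[255,0,0,-2.9,0],[255,0,0,-3.0,0],[255,0,0,-3.1,0],[255,0,0,-3.1,0],[255,0,0,-3.1,0]]]'
python3 - <<'E'
from h import *
snap('side','s3',(270,140,60,60),10); s=manip.get_state(); print(s['contact_force'],s['tcp_pos'])
E
```

```text
time_s: 4.05
tcp_pos: [0.4514, -0.1741, 0.0576]
eef_rot: [-3.141, -0.001, 0.086]
contact_force: [-0.8, 0.1, 2.0]
gripper_width: 0.0007
s3 [0.4513601688626077, -0.17412999254814274, 0.057616743222210054] [-3.140714129202439, -0.0005334122139317721, 0.0856071721162166] 4.05
[-1.0039492   0.77138999  2.16759818] [ 0.45136231 -0.17413794  0.05761351]
```

View pics/s3.png

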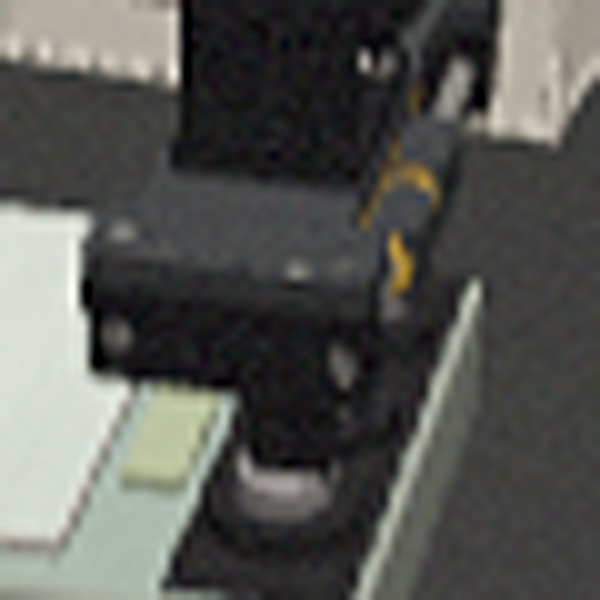

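There's light contact (about 2 N), and the picture shows the finger on the left key. Now the full press, then up.

```bash
python3 -m jog '[[[255,0,0,-0.1,0],[255,0,0,-0.2,0],[255,0,0,-0.3,0],[255,0,0,-0.4,0],[255,0,0,-0.45,0],[255,0,0,-0.5,0],[255,0,0,-0.5,0],[255,0,0,-0.5,0],[255,0,0,-0.5,0],[255,0,0,-0.5,0]]]'
```

```text
time_s: 5.35
tcp_pos: [0.4514, -0.1741, 0.0527]
eef_rot: [-3.141, -0.001, 0.086]
contact_force: [-1.5, 1.4, 3.4]
gripper_width: 0.0006
```

```bash
python3 -m jog '[[[255,0,0,-0.05,0],[255,0,0,-0.1,0],[255,0,0,-0.15,0],[255,0,0,-0.2,0],[255,0,0,-0.25,0],[255,0,0,-0.25,0],[255,0,0,-0.25,0],[255,0,0,-0.25,0],[255,0,0,-0.25,0],[255,0,0,-0.25,0]]]'
python3 - <<'E'
from h import *
snap('side','s4',(270,140,60,60),10); s=manip.get_state(); print(s['contact_force'],s['tcp_pos'])
E
```

```text
time_s: 6.6
tcp_pos: [0.4516, -0.1742, 0.0516]
eef_rot: [-3.141, -0.001, 0.086]
contact_force: [-9.4, 3.0, 24.5]
gripper_width: 0.0006
s4 [0.45155672007117964, -0.1742007005171386, 0.051646784596373] [-3.141355112599919, -0.0006286329100837484, 0.08555429913338619] 6.6
[-8.51734284  2.79564628 23.90495121] [ 0.45154125 -0.17420345  0.05164791]
```

View pics/s4.png

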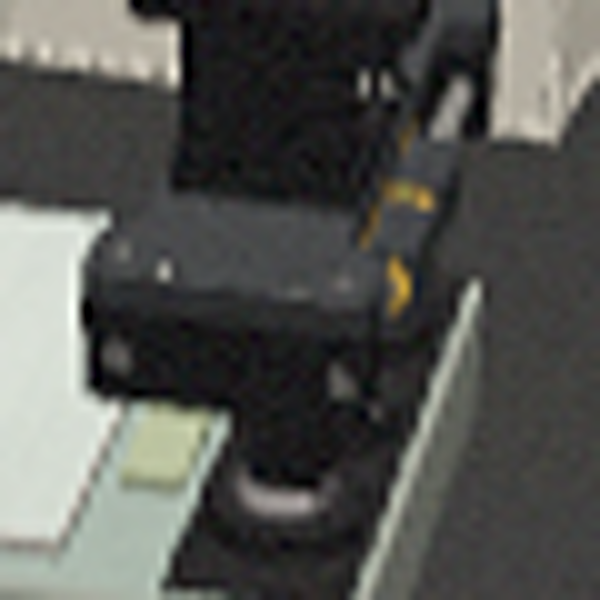

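The key bottomed with 24 N at TCP z 0.0516, so the left key is fully pressed and the true tip is 12 mm above the TCP. All gripper distances therefore shift by about 34 mm. Next: up, over to the middle key, and press.

```bash
python3 -m jog '[[[255,0,0,2,0],[255,0,0,4,0],[255,0,0,4.5,0],[255,0.2,-2.7,4.5,0],[255,0.4,-5.5,4.5,0],[255,0.4,-5.5,4.5,0],[255,0.4,-5.5,3,0],[255,0.4,-5.5,1.5,0],[255,0.4,-5.5,0.9,0],[255,0.4,-5.5,0.9,0]]]'
python3 - <<'E'
from h import *
snap('side','s5',(240,110,90,80),8);snap('wrist','w5',None,1.5); s=manip.get_state(); print(s['contact_force'],s['tcp_pos'])
E
```

```text
time_s: 7.9
tcp_pos: [0.4552, -0.2287, 0.0599]
eef_rot: [-3.141, 0.0, 0.086]
contact_force: [0.1, 0.1, -0.0]
gripper_width: 0.0004
s5 [0.4551999058430295, -0.2286761513709634, 0.059947175495224006] [-3.1405794868683192, 0.00039909132836624117, 0.08610937280599895] 7.9
w5 [0.45557481794853966, -0.22891095938534822, 0.06051863088076781] [-3.141107218979219, -0.0004065475833701093, 0.08597044216131833] 7.95
[-0.2005941  -0.73954321 -0.40731365] [ 0.45581313 -0.22912075  0.06087845]
```

View pics/s5.png

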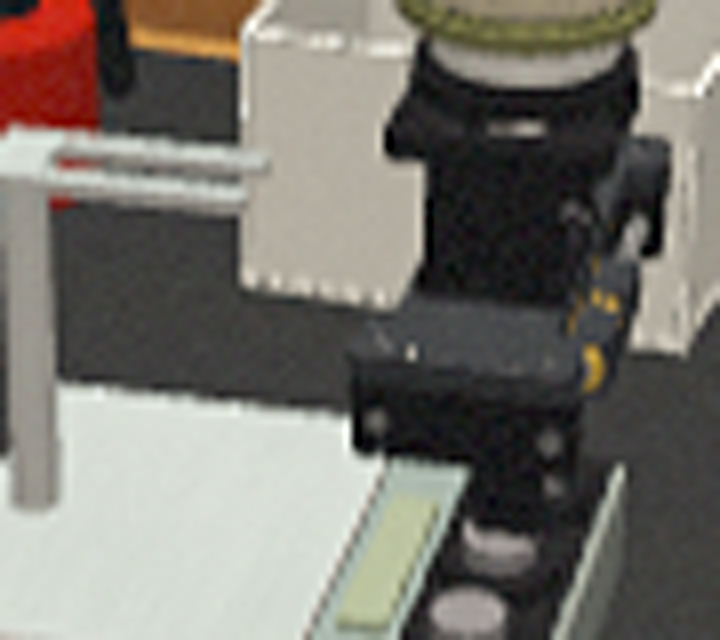

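View pics/w5.png

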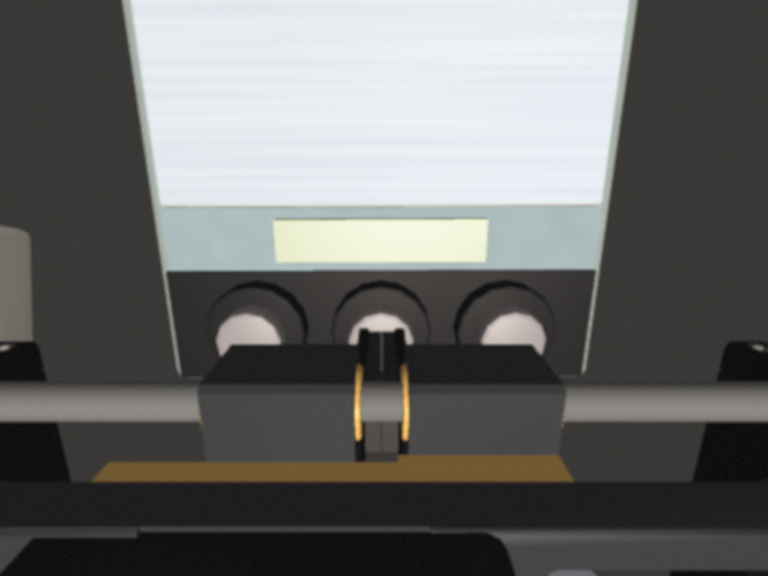

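The finger is centred over the middle key at w5 (381,335), clear of the fork and touching nothing. Pressing.

```bash
python3 -m jog '[[[255,0,0,-0.3,0],[255,0,0,-0.5,0],[255,0,0,-0.6,0],[255,0,0,-0.7,0],[255,0,0,-0.8,0],[255,0,0,-0.85,0],[255,0,0,-0.95,0],[255,0,0,-0.95,0],[255,0,0,-0.95,0],[255,0,0,-0.95,0]]]'
```

```text
time_s: 9.25
tcp_pos: [0.4562, -0.2293, 0.052]
eef_rot: [3.141, -0.002, 0.086]
contact_force: [-0.1, 1.2, 8.0]
gripper_width: 0.0003
```

8 N at the bottom, so the middle key is pressed. Before the grasp I need the height of the wide finger carriers above the tips, because tall neighbours stand nearby. I'll raise the arm and work that out.

```bash
python3 -m jog '[[[255,0,0,2,0],[255,0,0,5,0],[255,0,0,10,0],[255,0,0,15,0],[80,0,5,20,0.15],[80,0,10,24,0.3],[80,0,15,24,0.45],[80,0,20,24,0.6],[80,0,25,24,0.75],[80,0,25,24,0.75]]]'
python3 - <<'E'
from h import *
snap('side','s6',None,1.5);snap('scene','c6',None,1.5);snap('wrist','w6',None,1.5); s=manip.get_state(); print(s['contact_force'],s['tcp_pos'],s['eef_rot'],s['gripper_width'],s['joint_pos'])
E
```

```text
time_s: 10.5
tcp_pos: [0.4553, 0.0246, 0.2917]
eef_rot: [-3.141, -0.001, 0.844]
contact_force: [0.7, -0.6, 0.3]
gripper_width: 0.0522
s6 [0.45533338049375616, 0.024559159037373535, 0.2916539562950621] [-3.14099654064597, -0.0011731797167831015, 0.8438282481286092] 10.5
c6 [0.4555337616091882, 0.021900429597221757, 0.29147915776934186] [-3.141224931646734, -0.000503918038123663, 0.838395596863938] 10.55
w6 [0.45571163795057384, 0.02035595865093257, 0.2914119532953472] [-3.1412116816956948, -0.00040903669977487844, 0.8351933595961623] 10.6
[ 0.20229189 -0.53558075  0.16874557] [0.45584906 0.01954988 0.29144452] [-3.14122598e+00 -5.74133317e-04  8.33444491e-01] 0.05755196562235145 [ 0.46948032 -0.05438872 -0.57880048  1.71677281 -0.03055103  1.47022297
 -0.84293169]
```

View pics/s6.png

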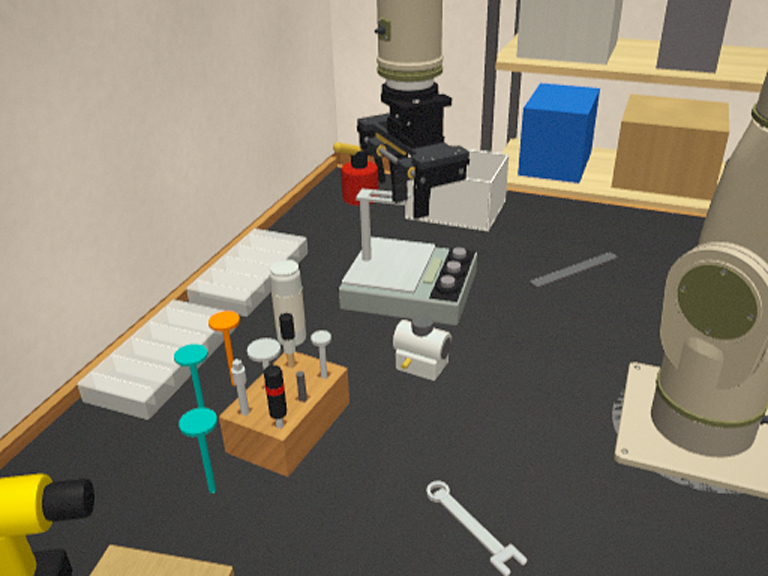

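View pics/w6.png

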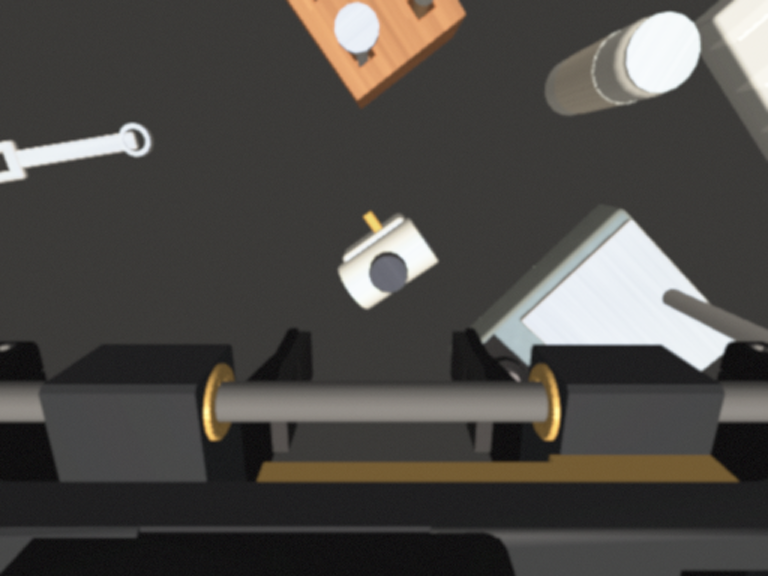

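View pics/c6.png

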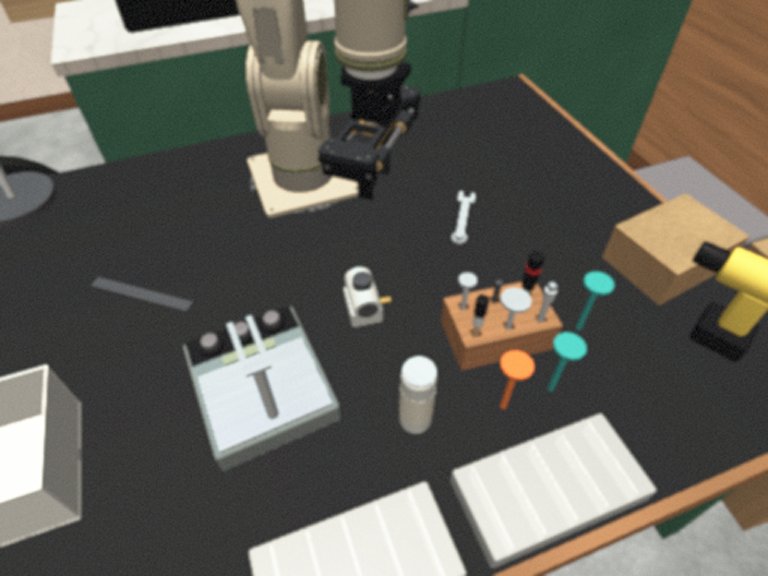

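Run:
```python
from h import *
D=P('side');pos=np.array([.4552,-.2287,.0599]);R=Ro.from_euler('xyz',[np.pi,0,.086]).as_matrix()
print('seen',350/8+240,450/8+110,578/8+240,478/8+110, 'tip seen ~v',110+520/8)
for y in (-.04,-.06):
  for d in (-.08,-.06,-.05,-.04,-.03): print(y,d,*[proj(D,pos+R@[x,y,d]).round(1) for x in (.0375,-.0375)])
print(proj(D,pos+R@[0,0,-.012]))
M=Pw([0.4557,.02036,.2914],[-3.141,0,.835])
for q in [(356,27),(660,55)]: print(onz(M,q[0]/1.5,q[1]/1.5,.139))
```

```text
seen 283.75 166.25 312.25 169.75 tip seen ~v 175.0
-0.04 -0.08 [287.1 160. ] [314.3 163.2]
-0.04 -0.06 [287.  166.4] [314.  169.7]
-0.04 -0.05 [286.9 169.6] [313.8 172.9]
-0.04 -0.04 [286.9 172.7] [313.7 176. ]
-0.04 -0.03 [286.8 175.8] [313.5 179.2]
-0.06 -0.08 [285.4 163.4] [312.9 166.7]
-0.06 -0.06 [285.3 169.9] [312.6 173.2]
-0.06 -0.05 [285.3 173.1] [312.5 176.5]
-0.06 -0.04 [285.2 176.3] [312.3 179.7]
-0.06 -0.03 [285.2 179.4] [312.2 182.8]
[302.81574353 176.03129437]
[0.55105553 0.15093409 0.139     ]
[ 0.69426999 -0.0014683   0.139     ]
```

The carriers and body start about 60–70 mm above the tips, so tips at z 0.124 leave them at 0.18 or higher, above every neighbour. The wrist check of valve_small gives (0.551,0.151), matching the earlier triangulation. The view also shows everything undisturbed. Now I move above the big valve with the jaws along the rack's x.

```bash
python3 -m jog '[[[40,2.5,3,0,0.1],[40,5,6,0,0.2],[40,7.5,9,0,0.3],[40,10,12,0,0.4],[40,13,15,-1,0.5],[40,16.2,18.3,-2,0.58],[40,16.2,18.3,-3,0.625],[40,16.2,18.3,-3,0.625],[40,16.2,18.3,-3,0.625],[40,16.2,18.3,-3,0.625]]]'
python3 - <<'E'
from h import *
snap('wrist','w7',None,1.5); s=manip.get_state(); print(s['tcp_pos'],s['eef_rot'],s['gripper_width'],s['joint_pos'])
E
```

```text
time_s: 11.9
tcp_pos: [0.6181, 0.2017, 0.2623]
eef_rot: [3.141, -0.0, 1.456]
contact_force: [-0.1, 0.3, -0.2]
gripper_width: 0.0737
w7 [0.6181097156467666, 0.20166687374364806, 0.26226499392022096] [3.140701297325417, -0.0003176841414185283, 1.4564606184888942] 11.9
[0.61803441 0.20188602 0.26226913] [ 3.14070403e+00 -4.30646372e-04  1.45694126e+00] 0.07308000124629023 [ 0.1243652   0.46191567 -0.74166547  1.2707265   0.30641746  1.5205026
 -0.69198913]
```

View pics/w7.png

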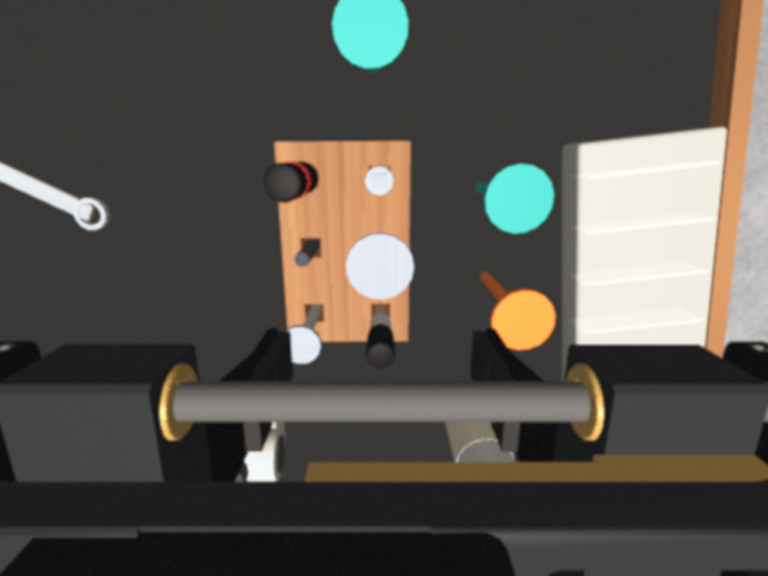

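The big head is at w7 (380,266) with the rack square to the view. The orange valve (522,320) and turquoise one (518,198) stand to the right. I'll check their clearance to the fingers and body, and refine the head position.

Run:
```python
from h import *
S,D=P('scene'),P('side')
s=manip.get_state();p,r=[0.61808,.20175,.26227],[3.1407,0,1.4567]
M=Pw(p,r)
W=lambda x,y:(M,x/1.5-.17,y/1.5-.17)
for n,a,b,c in [('valve',(S,280+385/6-.4,160+238/6-.4),(D,130+276/6-.4,200+194/6-.4),W(380,266.5)),('orange',(S,280+390/6-.4,160+500/6-.4),(D,130+117/6-.4,200+84/6-.4),W(524,320)),('turq',(S,280+601/6-.4,160+424/6-.4),(D,127.5,237),W(519,199))]:
    print(n,tri(a,b,c),tri(a,b)[0],onz(c[0],c[1],c[2],.139))
R=Ro.from_euler('xyz',r).as_matrix()
```

```text
valve (array([0.61741608, 0.20317099, 0.13902723]), [array([-0.3, -0.2]), array([-0.2,  0.1]), array([-0. ,  0.2])]) [0.61742351 0.20308943 0.13902928] [0.61749503 0.20340375 0.139     ]
orange (array([0.72097681, 0.14665943, 0.12737768]), [array([-0.4,  0. ]), array([-0.3, -0.1]), array([-1.3, -0.5])]) [0.72043898 0.14707102 0.12726009] [0.71884268 0.15080932 0.139     ]
turq (array([0.71932124, 0.23915935, 0.12604564]), [array([-0.6,  0.1]), array([-0.5, -0.2]), array([-1.8, -0.7])]) [0.71857199 0.23974789 0.12601461] [0.71729668 0.23988498 0.139     ]
```

The three views agree on the head at (0.6174, 0.2032, 0.139). The look-alikes are 104 mm away and lower, so they're clear. Descending with open jaws.

```bash
python3 -m jog '[[[40,-0.1,0.1,-3,0],[40,-0.1,0.1,-6,0],[40,-0.1,0.1,-9,0],[40,-0.1,0.1,-11.5,0],[40,-0.1,0.1,-13,0],[40,-0.1,0.1,-14,0],[40,-0.1,0.1,-14.6,0],[40,-0.1,0.1,-15,0],[40,-0.1,0.1,-15,0],[40,-0.1,0.1,-15,0]]]'
python3 - <<'E'
from h import *
snap('wrist','w8',None,1.5); snap('side','s8',(130,160,150,120),5)
E
```

```text
time_s: 13.2
tcp_pos: [0.6173, 0.203, 0.1127]
eef_rot: [3.14, -0.001, 1.457]
contact_force: [-0.2, 0.3, 1.4]
gripper_width: 0.0733
w8 [0.6172815910674503, 0.20301177854150668, 0.11272263300519715] [3.14010881282332, -0.0007246006483156986, 1.4568843430845093] 13.2
s8 [0.6172346528458764, 0.20303602742173202, 0.1126810592052538] [3.140138623431416, -0.0006799821960019603, 1.4569711803152048] 13.25
```

View pics/w8.png

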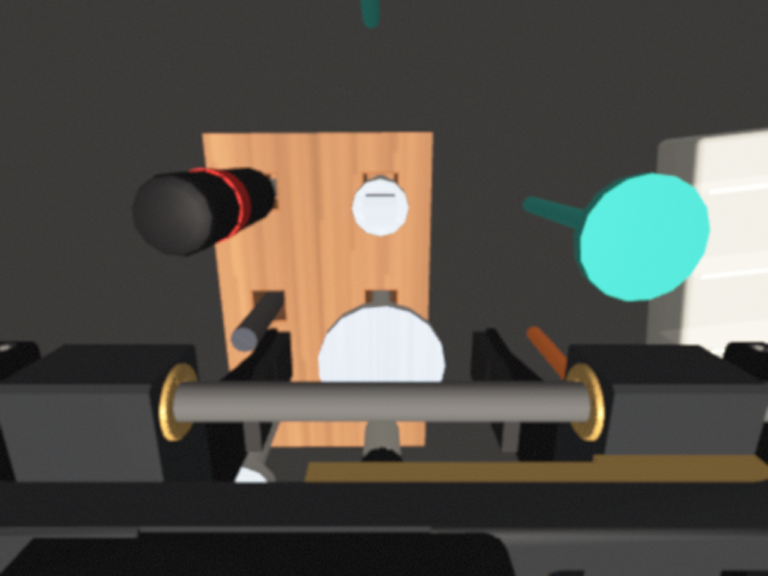

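View pics/s8.png

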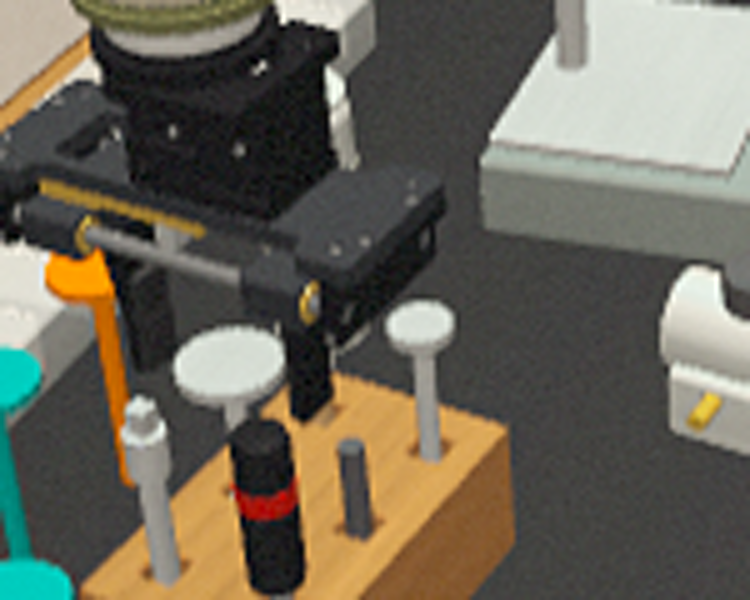

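The head (centre column 381) lies midway between the pads (290 and 473), and nothing is touched. Closing at 25 N.

```bash
python3 -m jog '[[[100,0,0,0,0],[130,0,0,0,0],[160,0,0,0,0],[160,0,0,0,0],[160,0,0,0,0],[160,0,0,0,0],[160,0,0,0.5,0],[160,0,0,1,0],[160,0,0,1.5,0],[160,0,0,2,0]]]' 25
python3 - <<'E'
from h import *
snap('wrist','w9',None,1.5); snap('side','s9',(130,160,150,120),5)
E
```

```text
time_s: 14.55
tcp_pos: [0.6172, 0.203, 0.133]
eef_rot: [3.14, -0.001, 1.457]
contact_force: [-0.3, -0.6, -1.5]
gripper_width: 0.0464
w9 [0.6172310401346209, 0.20303247890299725, 0.13304168009538225] [3.140122401810342, -0.000677173382965135, 1.456980475774655] 14.55
s9 [0.6175330195125994, 0.20316900420778594, 0.1337765757170721] [3.1392698201594733, -0.001049379959102037, 1.4569005611149084] 14.6
```

View pics/w9.png

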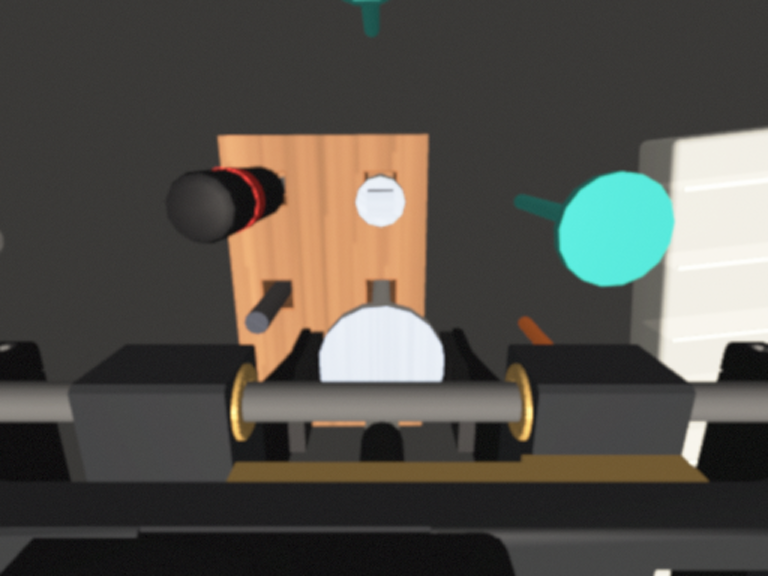

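View pics/s9.png

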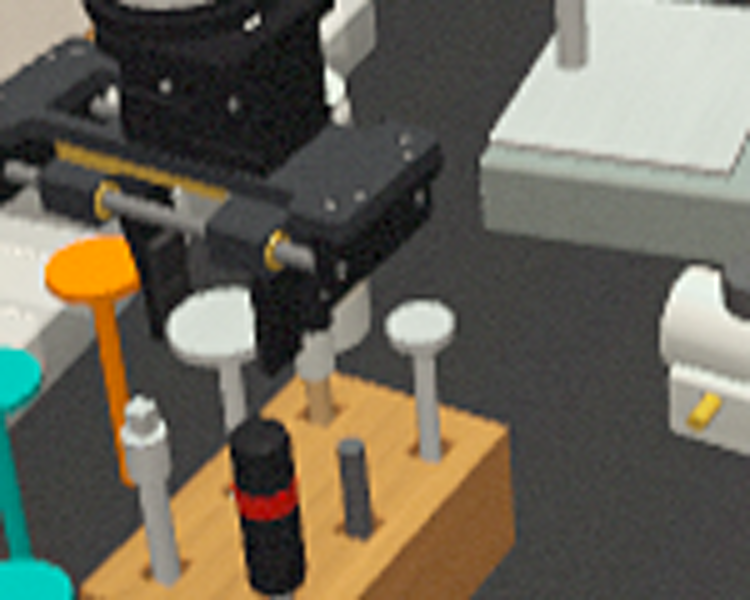

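The valve is held (force -1.5 N, head at the same place in the wrist image) and is rising straight. I'll lift it clear.

```bash
python3 -m jog '[[[160,0,0,1,0],[160,0,0,3,0],[160,0,0,5.5,0],[160,0,0,8,0],[160,0,0,10.5,0],[160,0,0,13,0],[160,0,0,15.5,0],[160,0,0,18,0],[160,0,0,19.7,0],[160,0,0,19.7,0]]]'
python3 - <<'E'
from h import *
snap('wrist','w10',None,1.5); snap('side','s10',(100,60,200,160),4); print(manip.get_state()['joint_pos'])
E
```

```text
time_s: 15.9
tcp_pos: [0.6178, 0.2036, 0.3321]
eef_rot: [3.137, -0.002, 1.457]
contact_force: [0.2, 0.2, -2.6]
gripper_width: 0.047
w10 [0.6178227362202181, 0.20364224346341211, 0.33210373347578515] [3.137110959122005, -0.0023894577980145826, 1.4570794563213565] 15.9
s10 [0.6175453601710769, 0.20339571893724614, 0.3306526821213844] [3.13879921483676, -0.0014392465691803746, 1.457105487675522] 15.95
[ 0.09821289  0.45081624 -0.74443144  1.14098505  0.30126809  1.65291089
 -0.68176715]
```

View pics/s10.png

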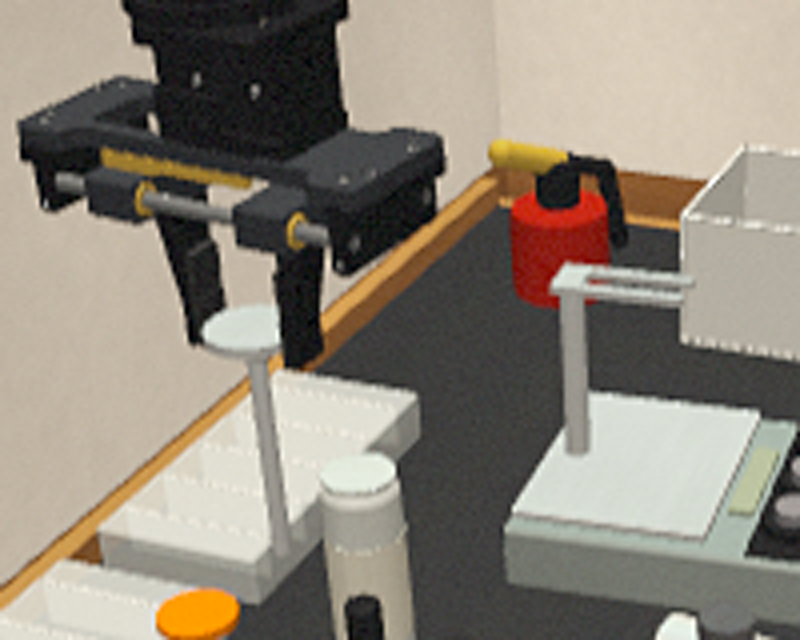

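View pics/w10.png

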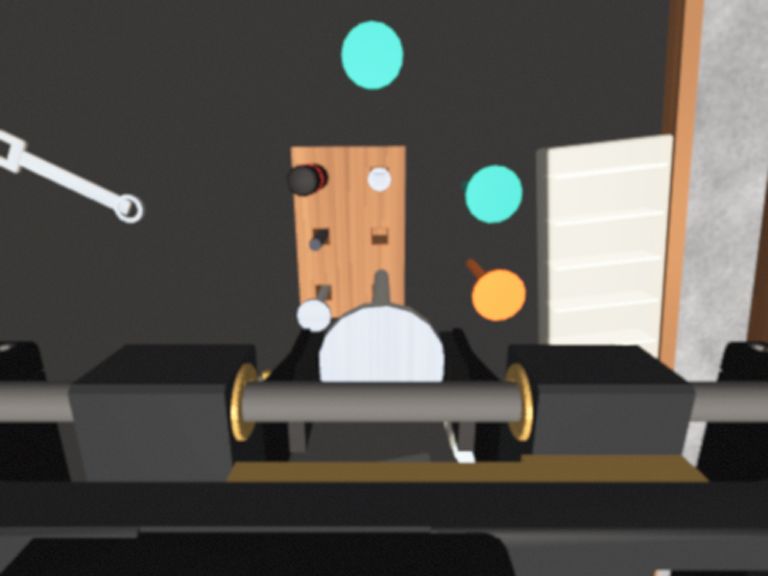

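The valve hangs clear, its foot at about z 0.227. Now I carry it across to above the fork, turning the jaws to the scale's y.

```bash
python3 - <<'E'
from h import *
D=P('side'); print('foot exp',(proj(D,np.array([.6175,.2034,.2278]))-[100,60])*4)
E
python3 -m jog '[[[160,-0.2,-2,0.5,-0.05],[160,-0.6,-6,1,-0.2],[160,-1,-10,1,-0.36],[160,-1.4,-14.5,1,-0.52],[160,-1.8,-19,1,-0.68],[160,-2.2,-23.5,1,-0.84],[160,-2.6,-28,1,-1.0],[160,-3,-32,1,-1.15],[160,-3.2,-35,1,-1.25],[160,-3.4,-36,1,-1.3]]]'
```

```text
foot exp [282.28088761 550.99352261]
time_s: 17.25
tcp_pos: [0.5822, -0.1604, 0.3393]
eef_rot: [3.139, 0.001, 0.149]
contact_force: [0.3, 0.6, -2.3]
gripper_width: 0.0466
```

```bash
python3 -m jog '[[[160,-0.1,-1,0,-0.02],[160,-0.3,-3,0,-0.04],[160,-0.5,-5,0,-0.066],[160,-0.5,-5.8,0,-0.066],[160,-0.5,-5.8,0,-0.066],[160,-0.5,-5.8,-0.3,-0.066],[160,-0.5,-5.8,-0.5,-0.066],[160,-0.5,-5.8,-0.5,-0.066],[160,-0.5,-5.8,-0.5,-0.066],[160,-0.5,-5.8,-0.5,-0.066]]]'
python3 - <<'E'
from h import *
snap('side','s11',(220,60,110,110),5.5); snap('scene','c11',(110,140,130,130),5.5);snap('wrist','w11',None,1.5); print(manip.get_state()['contact_force'])
E
```

```text
time_s: 18.5
tcp_pos: [0.5772, -0.2184, 0.3344]
eef_rot: [3.139, 0.0, 0.083]
contact_force: [-0.5, 0.1, -0.6]
gripper_width: 0.0463
s11 [0.5772038945624439, -0.21835097159564779, 0.33439631356524435] [3.139420359775221, 0.00035130615357559236, 0.0832213784630702] 18.5
c11 [0.5771826655924801, -0.21834829158234892, 0.3343574985855356] [3.1394620668974724, 0.0004331245940165651, 0.08324467617003761] 18.55
w11 [0.5771775399948216, -0.21836591093773886, 0.33432947183257633] [3.139435627610273, 0.00045803095709429087, 0.08325389744314782] 18.6
[ 0.30099968  0.23908788 -2.91990513]
```

View pics/s11.png

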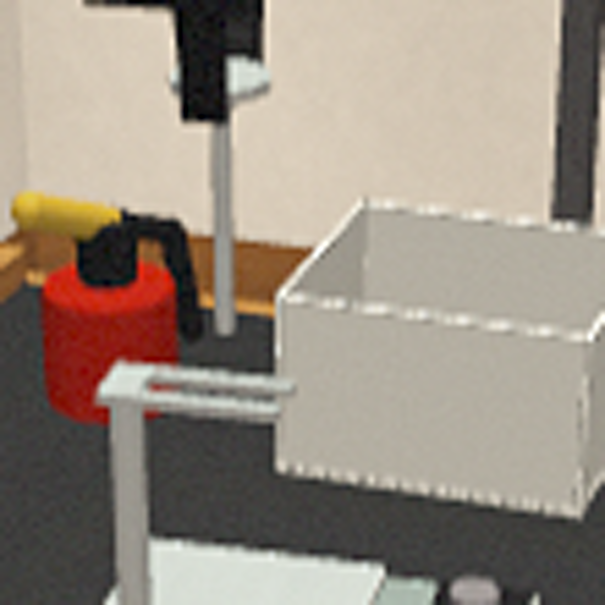

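View pics/c11.png

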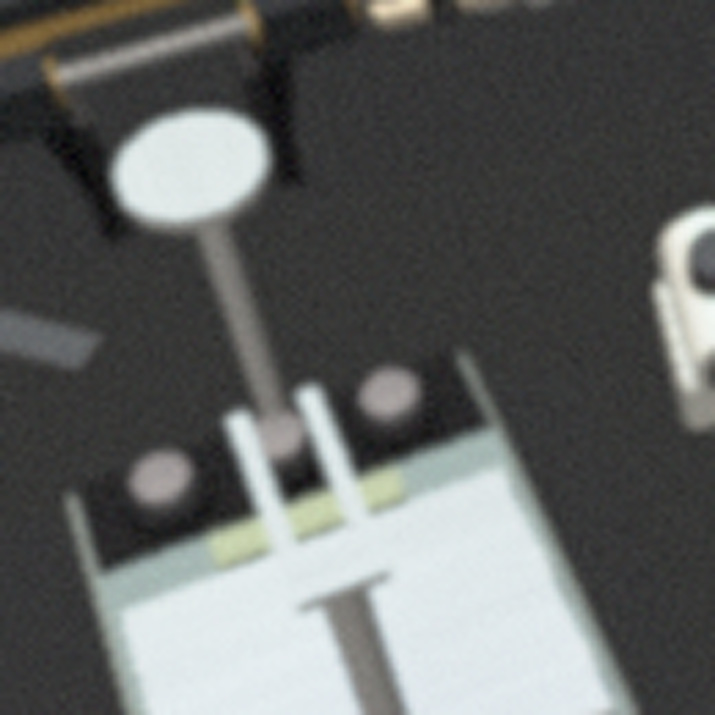

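View pics/w11.png

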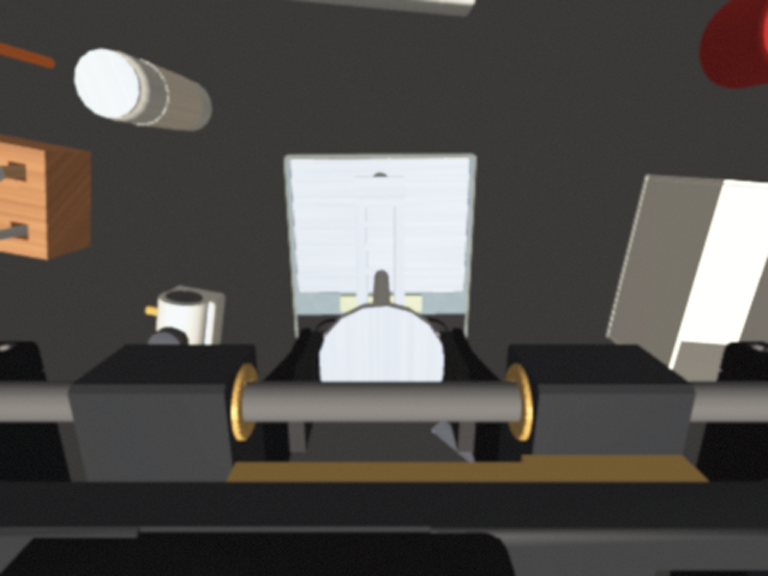

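In w11 the prongs (columns about 362 and 399) and the stem (381) are centred on each other. I'll triangulate the foot and head for tilt and centring.

Run:
```python
from h import *
S,D=P('scene'),P('side')
a=lambda x,y:(S,110+x/5.5-.4,140+y/5.5-.4); b=lambda x,y:(D,220+x/5.5-.4,60+y/5.5-.4)
print('foot',tri(a(271,412),b(226,334))); print('head',tri(a(192,165),b(220,75)))
print('prong+y',tri(a(312,388),b(283,411))); print('prong-y',tri(a(237,416),b(294,388)))
print('bridge back corners',onz(*b(122,365),.2), onz(*b(104,390),.2))
M=Pw([.5772,-.2184,.3343],[3.1394,.0004,.0832])
for u in (357,368,394,405): print(onz(M,u/1.5-.17,240/1.5,.2))
```

```text
foot (array([ 0.57715955, -0.2200991 ,  0.22985988]), [array([0., 0.]), array([ 0., -0.])])
head (array([ 0.57759174, -0.21851685,  0.36177136]), [array([-0.3, -0.4]), array([-0.1,  0.1])])
prong+y (array([ 0.54302596, -0.2055317 ,  0.19874728]), [array([-0.7, -0.6]), array([-0.3,  0.2])])
prong-y (array([ 0.54706547, -0.23506877,  0.19806252]), [array([-0.2, -0.2]), array([-0.1,  0.1])])
bridge back corners [ 0.63841651 -0.22972763  0.2       ] [ 0.63546313 -0.19896504  0.2       ]
[ 0.59435204 -0.19992427  0.2       ]
[ 0.59502324 -0.20789708  0.2       ]
[ 0.59661002 -0.22674545  0.2       ]
[ 0.59728147 -0.23472125  0.2       ]
```

The valve is vertical to within about 0.015 rad and within 1–2 mm of the slot centre line (y -0.219 at x 0.577). Lowering to about 1 cm short.

```bash
python3 -m jog '[[[160,0,0,-0.7,0],[160,0,0,-2,0],[160,0,0,-3.5,0],[160,0,0,-5.5,0],[160,0,0,-7.5,0],[160,0,0,-9.5,0],[160,0,0,-11.5,0],[160,0,0,-13,0],[160,0,0,-13.8,0],[160,0,0,-13.8,0]]]'
python3 - <<'E'
from h import *
snap('side','s12',(220,90,110,110),5.5); snap('scene','c12',(110,170,130,130),5.5);snap('wrist','w12',None,1.5); print(manip.get_state()['contact_force'])
E
```

```text
time_s: 19.9
tcp_pos: [0.577, -0.2183, 0.1959]
eef_rot: [3.14, 0.001, 0.083]
contact_force: [0.3, 0.3, -1.5]
gripper_width: 0.0463
s12 [0.5769891061096604, -0.2183353976647916, 0.19591847214111924] [3.1397933206512163, 0.001058500699640863, 0.08320408716222794] 19.9
c12 [0.5773180363789144, -0.21842897282439386, 0.19660372616715682] [3.139364421656715, 0.00012426107676710707, 0.08314647686896848] 19.95
w12 [0.577530842404809, -0.21845557193702364, 0.19699678456858755] [3.1390783937711833, -0.00047572599099932056, 0.08315878962756407] 20.0
[-0.62937015 -0.02851115 -2.17173828]
```

View pics/s12.png

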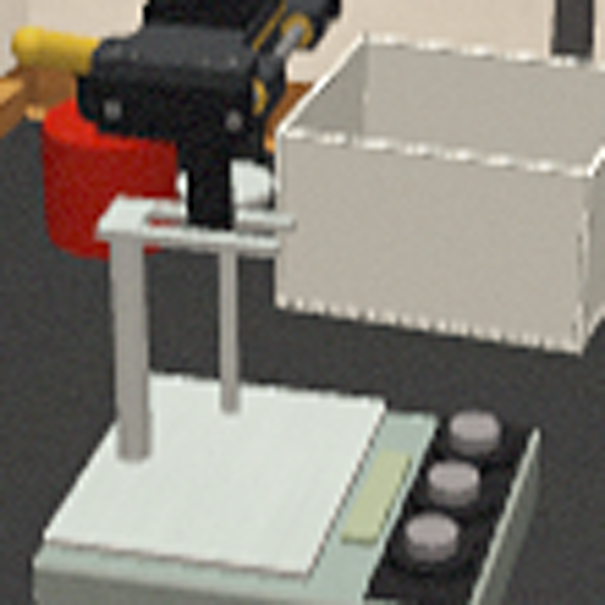

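View pics/c12.png

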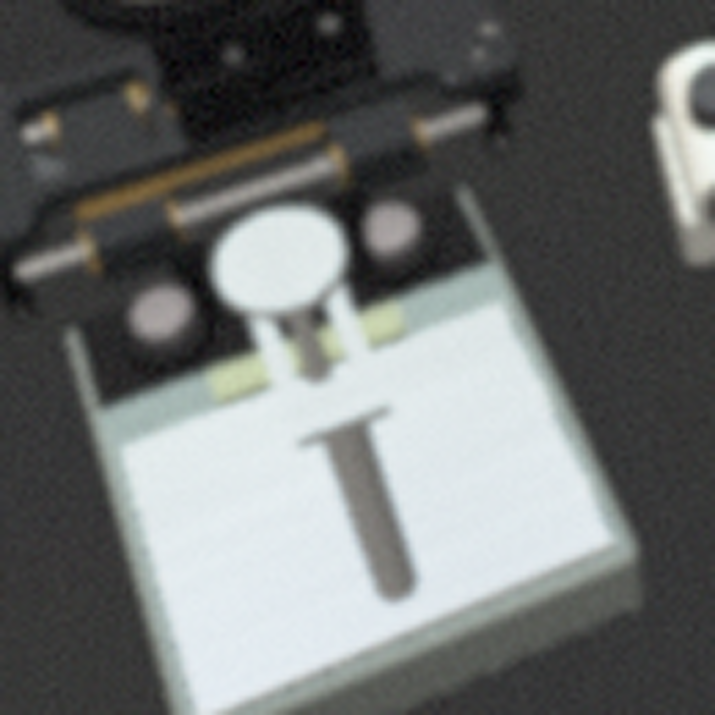

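View pics/w12.png

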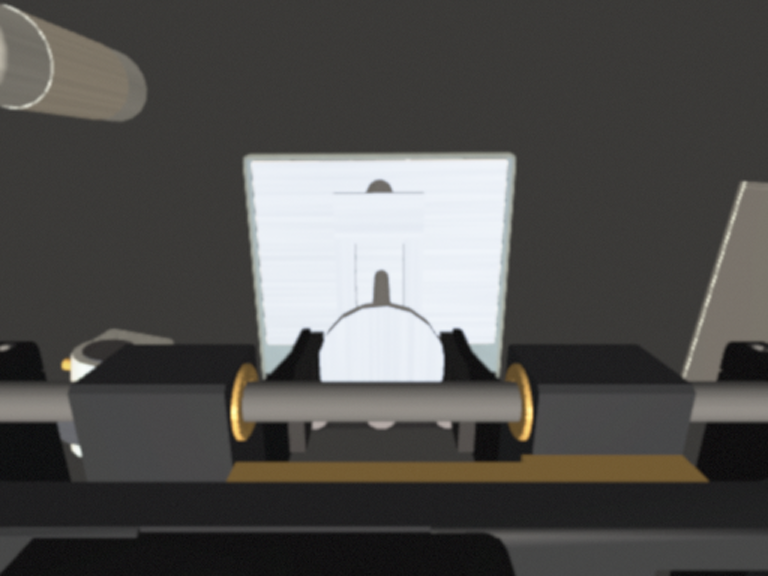

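The stem is between the prongs, with the slot lines at w12 columns 355 and 405 and the stem at 381. Easing down to contact.

```bash
python3 -m jog '[[[160,0,0,-0.2,0],[160,0,0,-0.4,0],[160,0,0,-0.6,0],[160,0,0,-0.75,0],[160,0,0,-0.85,0],[160,0,0,-0.95,0],[160,0,0,-1.05,0],[160,0,0,-1.1,0],[160,0,0,-1.1,0],[160,0,0,-1.1,0]]]'
```

```text
time_s: 21.3
tcp_pos: [0.5776, -0.2185, 0.1862]
eef_rot: [3.139, -0.001, 0.083]
contact_force: [0.3, -0.7, -1.8]
gripper_width: 0.0468
```

```bash
python3 -m jog '[[[160,0,0,-0.05,0],[160,0,0,-0.1,0],[160,0,0,-0.15,0],[160,0,0,-0.2,0],[160,0,0,-0.2,0],[160,0,0,-0.2,0],[160,0,0,-0.2,0],[160,0,0,-0.2,0],[160,0,0,-0.2,0],[160,0,0,-0.2,0]]]'
```

```text
time_s: 22.55
tcp_pos: [0.5777, -0.2184, 0.1843]
eef_rot: [3.139, -0.001, 0.083]
contact_force: [-0.3, 1.4, 1.5]
gripper_width: 0.0467
```

The force changed from -1.8 to +1.5 N, so the head rests on the prongs. Releasing.

```bash
python3 -m jog '[[[115,0,0,0,0],[105,0,0,0,0],[95,0,0,0,0],[80,0,0,0,0],[60,0,0,0,0],[40,0,0,0,0],[40,0,0,0,0],[40,0,0,0,0],[40,0,0,0,0],[40,0,0,0,0]]]'
python3 - <<'E'
from h import *
snap('side','s13',(220,90,110,110),5.5); snap('scene','c13',(110,170,130,130),5.5);snap('wrist','w13',None,1.5); print(manip.get_state()['contact_force'])
E
```

```text
time_s: 23.8
tcp_pos: [0.5777, -0.2184, 0.1843]
eef_rot: [3.139, -0.001, 0.083]
contact_force: [0.2, -0.2, -0.3]
gripper_width: 0.0732
s13 [0.577687837159182, -0.2184018668111859, 0.18426043392423397] [3.1389650797809177, -0.0009324535611476836, 0.08320407265216923] 23.8
c13 [0.5776879491770772, -0.21838439748562094, 0.18424615535703243] [3.1389822881599083, -0.0009131668758675104, 0.08324382590846868] 23.85
w13 [0.5777022392090594, -0.21837920814266165, 0.18423221096086498] [3.1389903031350386, -0.0009365698566121683, 0.08323254674415881] 23.9
[-0.43399692 -0.89060319  0.18877982]
```

View pics/s13.png

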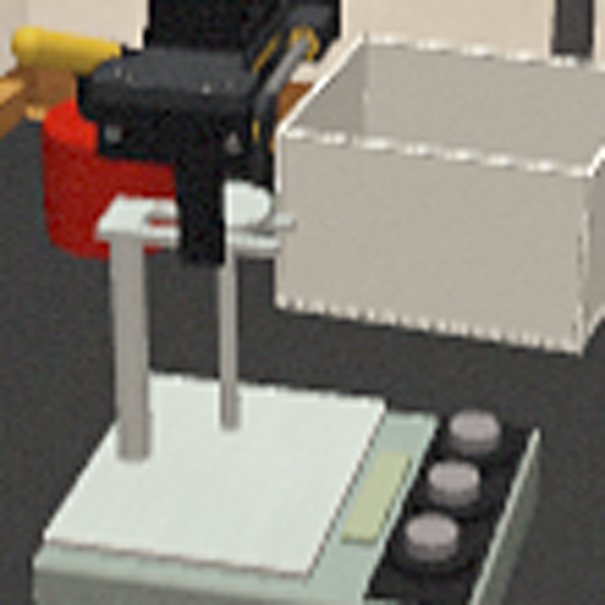

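View pics/w13.png

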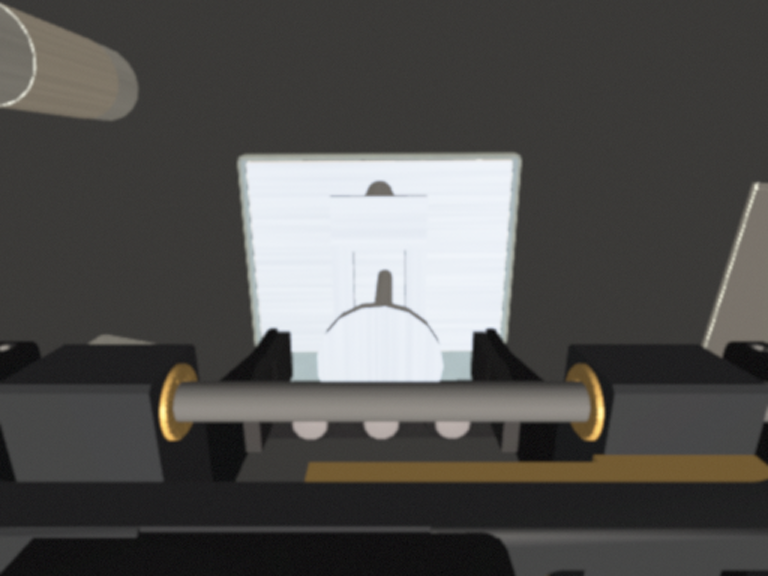

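The valve hangs free, with the force near zero and the pads clear. Rising straight up, then backing away to look.

```bash
python3 -m jog '[[[40,0,0,1,0],[40,0,0,2.5,0],[40,0,0,4.5,0],[40,0,0,7,0],[40,0,0,9.5,0],[40,-3,0,10,0],[40,-7,-1,10,0],[255,-11,-4,10,0],[255,-11.7,-6.6,8,0],[255,-11.7,-6.6,5,0]]]'
python3 - <<'E'
from h import *
snap('side','s14',(220,90,110,110),5.5); snap('scene','c14',(110,170,130,130),5.5);snap('wrist','w14',None,1.5); print(manip.get_state()['contact_force'])
E
```

```text
time_s: 25.2
tcp_pos: [0.4601, -0.2873, 0.2359]
eef_rot: [3.136, -0.003, 0.079]
contact_force: [0.7, 1.0, -0.7]
gripper_width: 0.0511
s14 [0.46009146560198144, -0.2873296592134111, 0.23586853947180292] [3.136000579718467, -0.0033534754056971927, 0.079096020047831] 25.2
c14 [0.4590256639572171, -0.2850219874493861, 0.23106622733053211] [3.140437552892859, 0.0015312918802106168, 0.08107233606320619] 25.25
w14 [0.45935647113241534, -0.2841791691899205, 0.23263462754744132] [3.1409927677102414, 0.00187269718381744, 0.08243932950053257] 25.3
[-0.12816775  0.38356844  1.06813744]
```

View pics/s14.png

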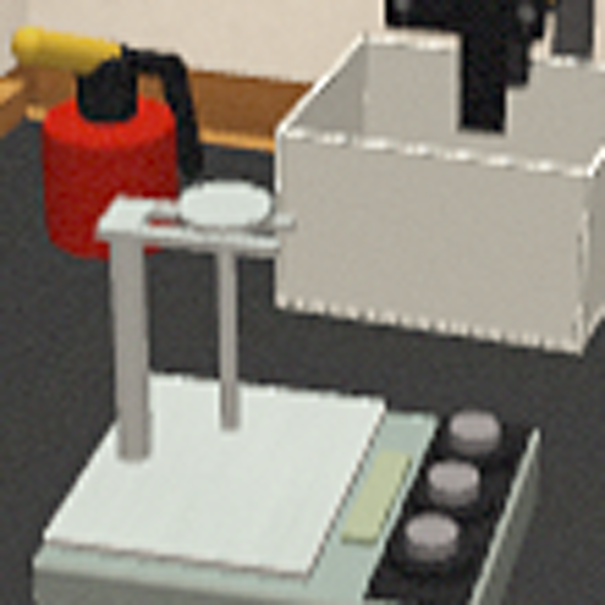

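View pics/c14.png

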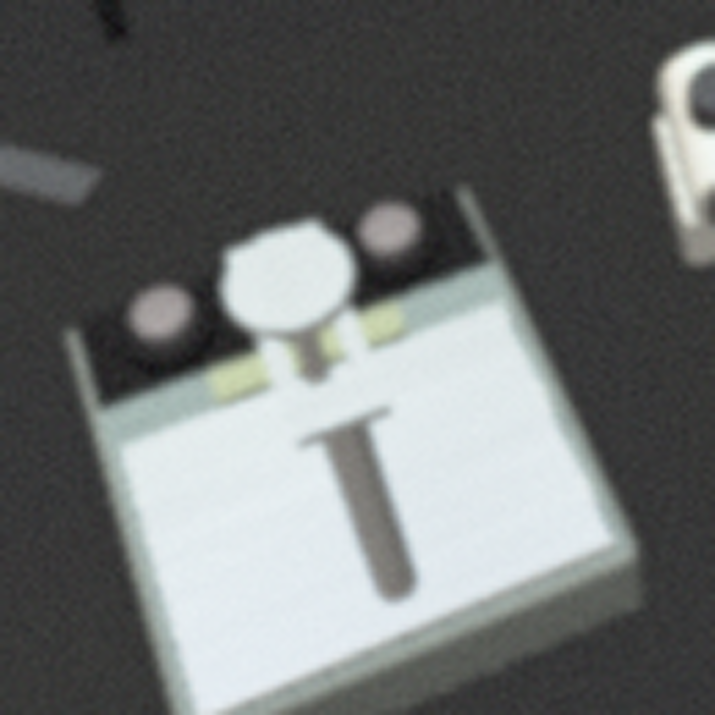

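View pics/w14.png

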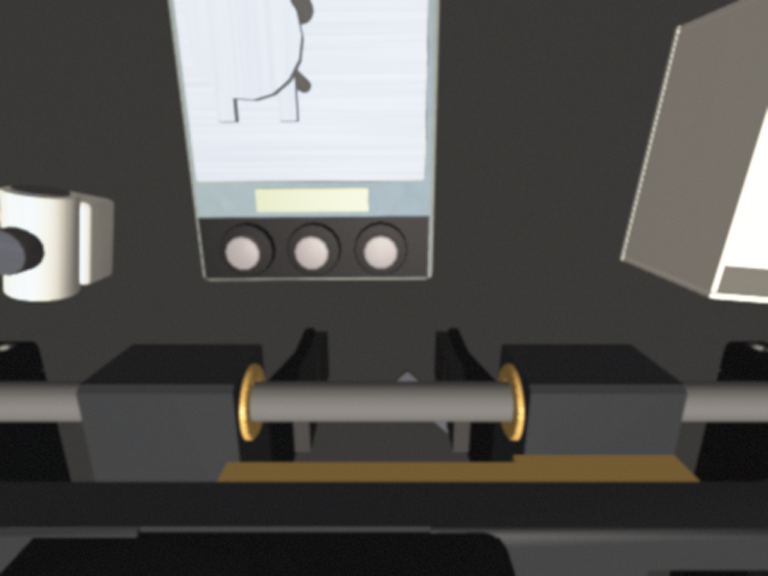

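The valve hangs upright and the right key is centred at w14 (380,252), in line with the fingers. Quick numeric check of the hang and the key.

Run:
```python
from h import *
S,D=P('scene'),P('side')
a=lambda x,y:(S,110+x/5.5-.4,170+y/5.5-.4); b=lambda x,y:(D,220+x/5.5-.4,90+y/5.5-.4)
f=tri(a(317,378),b(230,428)); h=tri(a(289,277),b(225,204)); print(f,h); v=h[0]-f[0]; print('tilt',np.hypot(v[0],v[1])/v[2])
d=h[0]-[.577,-.2185,.2];c,s=np.cos(.083),np.sin(.083); print('rest frame',c*d[0]+s*d[1],-s*d[0]+c*d[1],d[2])
M=Pw([.45935,-.28418,.23263],[3.141,.0019,.0824]); print('kR',onz(M,380/1.5-.17,252/1.5-.17,.0695))
print(manip.get_state()['tcp_pos'])
```

```text
(array([ 0.5650229 , -0.21104298,  0.09652778]), [array([6.4, 5.5]), array([ 2.9, -2.2])]) (array([ 0.57757025, -0.21784573,  0.21150862]), [array([-0.3, -0.2]), array([-0.1,  0.1])])
tilt 0.12413218868034455
rest frame 0.000622528737404552 0.0006047364467851748 0.011508622262943524
kR [ 0.46278736 -0.28336353  0.0695    ]
[ 0.46032188 -0.28403648  0.23442077]
```

Run:
```python
from h import *
X=np.array([.5776,-.2178,.0815]); print((proj(P('scene'),X)-[110,170]+.4)*5.5,(proj(P('side'),X)-[220,90]+.4)*5.5)
im=cv2.imread('pics/c14_raw.png')[215:255,150:190]; im=cv2.convertScaleAbs(im,alpha=4,beta=-700); cv2.imwrite('pics/c14b.png',cv2.resize(im,None,fx=14,fy=14,interpolation=cv2.INTER_CUBIC))
```

```text
[349.40094494 455.82414844] [228.60759668 431.27179484]
```

View pics/c14b.png

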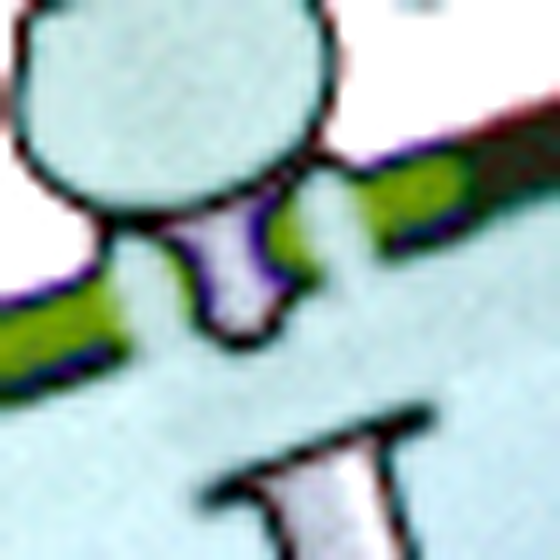

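The white bridge hides the foot in the scene view, which explains that residual. The side view puts the foot within 1 px of vertical, and the head is at (0.6, 0.6, 11.5) mm in the rest frame: a good hang. Descending over the right key with the fingers shut.

```bash
python3 -m jog '[[[255,0,0,-2,0],[255,0.1,0,-5,0],[255,0.1,0,-8,0],[255,0.1,0,-11,0],[255,0.1,0,-13.5,0],[255,0.1,0,-15.5,0],[255,0.1,0,-16.5,0],[255,0.1,0,-17,0],[255,0.1,0,-17,0],[255,0.1,0,-17,0]]]'
python3 - <<'E'
from h import *
snap('wrist','w15',None,1.5); print(manip.get_state()['contact_force'],manip.get_state()['tcp_pos'],manip.get_state()['gripper_width'])
E
```

```text
time_s: 26.6
tcp_pos: [0.4618, -0.2843, 0.0652]
eef_rot: [3.139, -0.001, 0.083]
contact_force: [0.3, -0.6, -0.5]
gripper_width: 0.0001
w15 [0.46183549947633357, -0.2842762031932732, 0.06524614912930474] [3.1391356954356797, -0.0008657393419519988, 0.08341741290109717] 26.6
[0.40800193 0.163295   0.30782002] [ 0.46172014 -0.28425308  0.06515449] 0.0003564451753966505
```

View pics/w15.png

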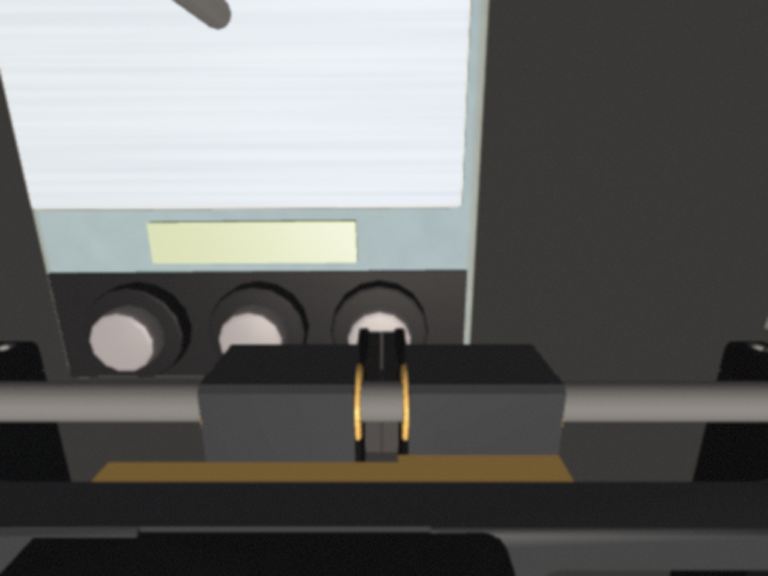

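The closed fingers are over the right key (380,335). Pressing 13.3 mm down.

```bash
python3 -m jog '[[[255,0,0,-0.4,0],[255,0,0,-0.7,0],[255,0,0,-0.85,0],[255,0,0,-1.0,0],[255,0,0,-1.1,0],[255,0,0,-1.2,0],[255,0,0,-1.3,0],[255,0,0,-1.35,0],[255,0,0,-1.35,0],[255,0,0,-1.35,0]]]'
```

```text
time_s: 27.9
tcp_pos: [0.4618, -0.2843, 0.052]
eef_rot: [3.139, -0.001, 0.083]
contact_force: [-3.5, 2.5, 7.1]
gripper_width: 0.0004
```

7.1 N is above the 4 N spring, so the key is at its stop. Retreating upward and back.

```bash
python3 -m jog '[[[255,0,0,1,0],[255,0,0,3,0],[255,0,0,6,0],[255,0,0,10,0],[255,-1,-2,14,0],[255,-3,-6,17,0],[255,-3,-9,17,0],[255,-3,-10,17,0],[255,-3,-10,17,0],[255,-3,-10,17,0]]]'
python3 - <<'E'
from h import *
snap('side','s16',None,1.5); snap('side','s16b',(220,90,110,110),5.5);snap('scene','c16',None,1.5); s=manip.get_state();print(s['contact_force'],s['tcp_pos'],abs(s['qd']).max())
E
```

```text
time_s: 29.15
tcp_pos: [0.4323, -0.3827, 0.2218]
eef_rot: [3.14, -0.001, 0.085]
contact_force: [-0.2, -0.3, 0.9]
gripper_width: 0.0007
s16 [0.4323212898824025, -0.3827474509541332, 0.22177155598471943] [3.1399665923982076, -0.0006228174436968548, 0.08525875396192495] 29.15
s16b [0.4322825854404065, -0.3828776805434717, 0.2218878418060044] [3.139664057619613, -0.0006606384375200669, 0.08528659248418569] 29.2
c16 [0.4322419028577423, -0.38306828240766977, 0.2219652220264714] [3.1394617901978097, -0.0007381071286933771, 0.0851049868053031] 29.25
[ 0.79788997 -0.29615138  1.04795782] [ 0.43214403 -0.38332686  0.22203885] 0.006226431592869724
```

View pics/s16.png

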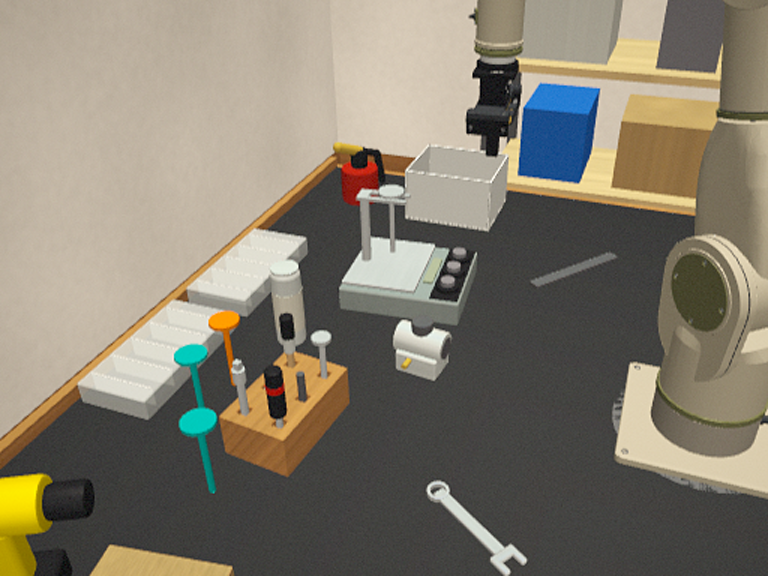

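View pics/s16b.png

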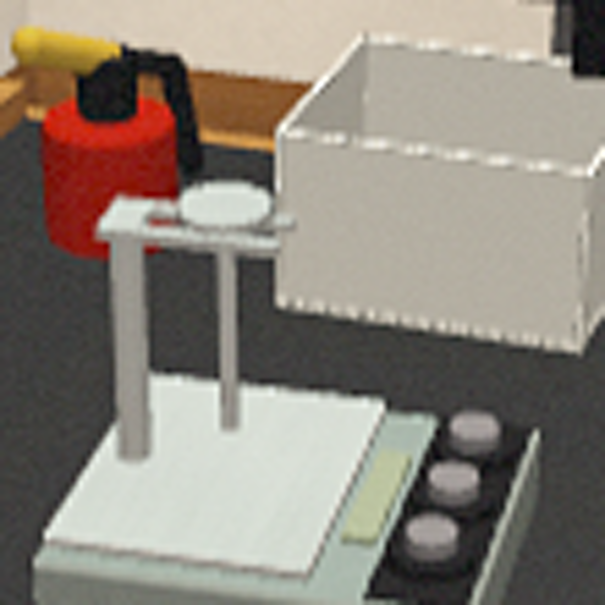

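View pics/c16.png

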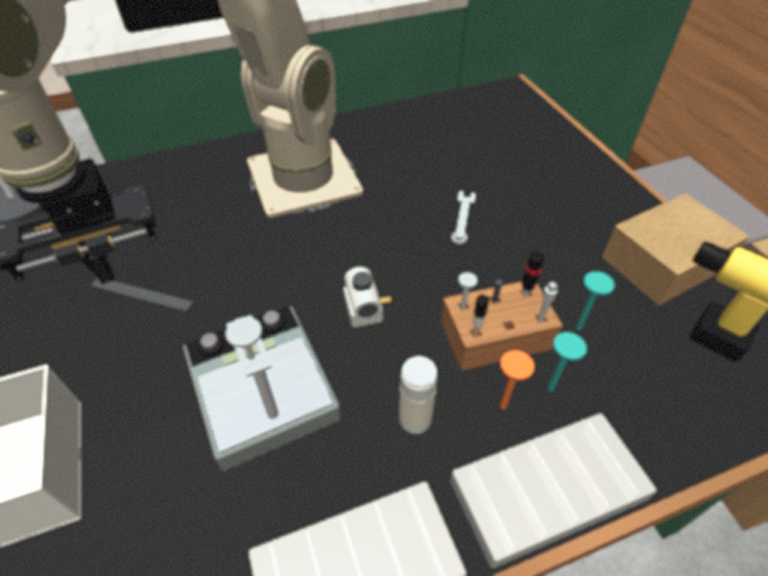

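The valve still hangs upright in the fork, at s16b (225,204). The three keys are up, every other item is at its starting place, and the arm is free and still. Handing in.

```bash
python3 -c "
from plant import manip
print(manip.finish_job())"
```

```text
the job is handed in; nothing more can be done
None
```

I weighed the big-headed valve and handed the job in at about 29 s, well under the 64 s limit; no verdict is reported. I pressed the left key, then the middle, each to its stop. I then drew the valve from the middle well of the far row, hung it in the fork and let go. Last I pressed the right key to its stop (7 N) and backed the arm away.

**Hang, measured before the right key:** the head top was about 0.6 mm along and 0.6 mm across from the rest point, and 11.5 mm above the prongs.

**Last pictures, after all presses:** the valve still hangs upright, all three keys are up, and the other items look unmoved (compared by eye).

Two checks disagreed:
- **Fingertip position:** the real fingertips are about 12 mm behind the TCP, not 22 mm ahead as stated. Both cameras and touch on the left key showed this, and I corrected every height for it.
- **Stem's foot:** one measurement using the scene camera suggested a 0.12 rad tilt, because the fork's bridge hides the foot in that view. The side view puts the foot within 1 px of vertical.

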